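Find the high spot of a copper ring with a plunger indicator

ROBOT

A 6-joint arm with a two-finger parallel gripper is mounted at the origin on the work surface. World frame = base frame: x ahead of the robot, y to its left, z up, the work surface at z = 0. Lengths are in m, angles in rad, forces in N, time in s.
With the tool pointing down it reaches from about 0.375 to 0.825 m from the base axis. Payload 5.5 kg.
Tool frame: the origin (TCP) lies at the very end of the fingers, on their centre line; the grasp point (between the pads) lies 19 mm behind it; z points along the fingers, x is the direction in which the jaws open and shut, and the axes are right-handed (so a half turn about z gives the same grasp; the last joint's range is limited). The gripper opens to 85 mm and grips with 20 to 120 N. Pads are 22 mm wide; open, the fingers measure 114 mm over their backs; the gripper's body (76 mm by 85 mm) begins 54 mm behind the grasp point. The pads swing forward as they close: fully open they stand 13 mm farther back than shut.
Start: joints at [-1.118, 0.314, -0.047, 1.21, 0, 1.571], TCP at [0.262, -0.54, 0.231] pointing down, gripper open.
Joint ranges: [-2.67, 2.67], [-0.69, 1.73], [-1.03, 1.25], [-2.08, 2.16], [-1.42, 1.45], [-3.14, 3.14]. Speed limits (rad/s): [2.39, 2.39, 3.01, 3.14, 3.14, 3.14].

INTERFACE

Orientations are given as a rotation vector (axis times angle).
In Python, from workcell import * gives the robot as it stands.
- The arm moves only by the tool drive_tool, never from a script. Its argument "series" is a list of rows, each an object with "dr": the turn, a rotation vector about the tool's x, y, z in rad, a list of three; "slide": the shift along the tool's x, y, z in mm, a list of three; "hand": the opening, from 0 (shut) to 1 (fully open). A call has 1 to 12 rows; each row shifts and turns the commanded pose from where the row before left it, along the tool's axes as they then stand; what a row does not reach is not made up. A row lasts 1/8 s, in which the tool goes at most 62.5 mm and 10.7 degrees, less where a joint would pass 70% of its speed; a pose out of reach is approached as far as the arm can. A call is refused whole if a number of a shift passes 62.5 or a number of a turn 0.188, either way. A call with a gripper value outside its range is refused whole. The fingers move at their own pace and stop on an object; "force" is the grip in N (left out, the last holds). Time passes only in rows, so rows that do not move let the fingers close. It gives the time, the measured TCP pose, the force and the opening at its end, in the units of the state.
- state(): the state, without advancing time (a new reading comes with each control period).
- snapshot(name): name is "scene" or "top" or "wrist"; returns (picture, depth): 480x640x3 uint8, blue, green, red; 480x640 float32, m along the optical axis (not along the pixel's ray), 0 where there is no reading.
- camera_model(name): a dict with "intrinsics" (3x3 intrinsics, pixels), "world_from_camera" (4x4, takes a point from camera to world coordinates); the wrist camera has in their place "T_tool_cam" (4x4, takes a point from camera to tool coordinates, whose origin is the TCP and whose axes are the tool frame's). Camera axes: x right, y up, looking along -z (the intrinsics and any distortion apply to the point x, -y, -z); pixel columns grow to the right and rows downward; lengths in m; the calibration is good to about 2 mm. A picture is of the moment at which its call begins: read the wrist's pose just before it. camera_model takes no time and is no camera call.
- hand_in(): hands the job in, once; it reports no verdict.
The state is a dict: "t": time; "joint_positions": joint angles; "qd": joint speeds; "joint_torque": joint torques, N m; "eef_pos": TCP position; "eef_rot": TCP orientation; "force": force on the tool from outside, world axes, zero at the start; "torque": the same for the moment, N m; "grip_width": opening from 0.0 (shut) to 1.0 (fully open).
Only numpy, scipy, OpenCV 4.12 (cv2) and the standard library are available. Lean on these libraries where they do the work, as an engineer would, in place of code of your own. Each camera call takes 0.05 s, during which the arm holds its last target.

TASK

Check the copper ring on the black bench for its high spot: slide the indicator by its orange tab gently up to the ring until the needle stands in the green sector, and let go of it. Then crank the ring round under the pressed plunger, find its highest spot (there is a lesser bump as well, so look all the way round) and leave the ring with the top of the highest spot right at the plunger, the indicator still where you set it. Do not run the needle into the red, hold the crank grip lightly and do not force it, and leave the other things on the table alone.

Things in the scene. Friction and masses are not known exactly. Their poses are not given: they have to be found in the camera images.
- bench: black breadboard plate, 200 mm (own x) by 440 mm (own y) by 12 mm thick, fixed to the table; origin under its centre, z up. It carries the spindle at own (0, +110 mm) and the indicator's slide along own y.
- spindle (a point): the vertical spindle axis, at the top of the blue crank plate, 72 mm above the table. The blue plate (134 mm across, 66 to 72 mm high) turns both ways without end stops, with about 0.2 N m of friction, and stays where it is left.
- ring_middle (a point): middle of the copper ring, on the spindle axis, 55 mm above the table. The ring (46 to 64 mm high) turns with the blue plate, which hides it from above. It is round about the axis, radius 60 mm, but for two smooth bumps under 55 degrees wide at unknown places: the highest spot, 5 mm high, and a lesser one about half as high. Neither is at the plunger at the start.
- crank: black round crank grip, 18 mm across, 37 mm tall, upright on the blue plate 42 mm from the spindle axis; spins freely on its pin, so it can be held and led round the circle without turning the hand. Origin at the centre of its underside, 81 mm above the table. Hold it lightly: both finger pads together must stay below 60 N on it (30 N a pad), side forces included.
- grip_tab (a point): centre of the top of the carriage's orange tab, 125 mm above the table; the tab is 16 mm thick along the bench's own y, 26 mm wide, 100 mm tall. The carriage slides along the bench's own y, +y towards the ring (45 mm of travel; gap of 14 to 32 mm to the ring at the start), needs about 10 N to slide and stays where it is left. Nothing else near it but the crank is over 75 mm tall.
- dial (a point): centre of the indicator's white dial, 76 mm across, facing up, 69 mm above the table, on the carriage (76 mm ahead of the tab, towards +y)
- plunger: the indicator's sprung plunger, a steel pin with a round tip of 8 mm; origin at the tip's foremost point, 55 mm above the table. It points along the bench's own +y straight at the spindle axis, reaches under the blue plate, can be pushed in by 12 mm, and presses with about 1 N at first contact plus 0.6 N per mm.
- needle (a joint): angle of the red needle on the dial in rad, clockwise from above: 0 when the plunger is free (needle along the bench's own +y), and 0.4 rad for each mm that the plunger is pushed in. Green sector 1.0 to 1.8 rad (2.5 to 4.5 mm), red from 4.4 rad (11 mm) on.
- attenuator: small brass attenuator, 22 x 56 x 20 mm, loose on the bench plate; bystander
- filter_block: steel filter block, 30 x 45 x 22 mm, loose on the bench plate; bystander
- screwdriver: screwdriver lying on the table; bystander
- wrench: wrench lying on the table; bystander
- amplifier: flat aluminium amplifier box, 70 x 100 x 30 mm; bystander
- jar: amber jar, 60 mm across, 80 mm tall; bystander

How it is judged:
By the outcome, as a careful person would: the job done as asked, in the order asked, and still so for the second after the job is handed in, with the robot touching nothing.
It also fails if it takes over 72 s, if anything falls off the work surface, if the arm or the gripper's body presses on something with over 40 N, if the wrist force passes 120 N, or if a joint passes its speed limit or range.

## Working session

There is one attempt and no reset: what is moved stays moved. The work goes in short steps, Python scripts to look and compute and a tool call to move; the robot and the scene stay as the last step left them, time stands still between calls to the robot, and variables do not carry over. Pictures are saved under pics/ and viewed, and the job is handed in when it is done.

Besides the shell and the picture viewer there is one more tool, called after "Request:" as name([rows], argument=value, ...), one row to a line, values as JSON. drive_tool: Moves the arm, as the interface text tells. Its arguments: {"type":"object","properties":{"series":{"type":"array"},"force":{"type":"number"}},"required":["series"]}

```bash
mkdir -p pics; ls; python3 - <<'E'
from workcell import *
import cv2,numpy as np
s=state();print(s)
for n in ("scene","top","wrist"):
    im,d=snapshot(n);cv2.imwrite(f"pics/a_{n}.png",im);np.save(f"pics/a_{n}.npy",d)
    print(n,camera_model(n))
E
```

```text
pics
{'t': 0.0, 'joint_positions': array([-1.11799496e+00,  3.14233901e-01, -4.81040722e-02,  1.21022960e+00,
        9.48524431e-06,  1.57080351e+00]), 'qd': array([-0.00043963,  0.00023728, -0.0002588 ,  0.00036109,  0.0005929 ,
       -0.00021795]), 'joint_torque': array([ 2.70868541e-04, -5.39588463e+01,  3.39751303e+01,  1.94076175e-02,
        7.13414624e-05, -3.93755079e-05]), 'eef_pos': array([ 0.26222887, -0.53898746,  0.23041892]), 'eef_rot': array([-2.66259214e+00,  1.66560806e+00,  2.35016721e-03]), 'force': array([ 0.32766286, -0.52120881,  0.19272315]), 'torque': array([0.00706798, 0.02727162, 0.01255011]), 'grip_width': 0.9995186289696563}
scene {'intrinsics': array([[591.78561408,   0.        , 323.92366464],
       [  0.        , 591.78561408, 234.34359219],
       [  0.        ,   0.        ,   1.        ]]), 'world_from_camera': array([[ 0.88257696, -0.28195133,  0.37624639,  0.99968415],
       [ 0.47008968,  0.51457589, -0.71709647, -0.85874457],
       [ 0.00857899,  0.80976237,  0.58669524,  0.82267349],
       [ 0.        ,  0.        ,  0.        ,  1.       
[... 278 characters left out ...]
849, -0.00490536,  0.00435356,  0.02008252],
       [ 0.00379509,  0.10860801,  0.99407741,  1.53727254],
       [ 0.        ,  0.        ,  0.        ,  1.        ]])}
wrist {'intrinsics': array([[363.64558573,   0.        , 317.39131902],
       [  0.        , 363.64558573, 240.33335273],
       [  0.        ,   0.        ,   1.        ]]), 'T_tool_cam': array([[ 9.99999449e-01, -1.04283761e-03, -1.19721997e-04,
         7.72942269e-04],
       [-1.03704114e-03, -9.63853925e-01, -2.66429233e-01,
        -6.90531842e-02],
       [ 1.62447908e-04,  2.66429211e-01, -9.63854475e-01,
        -1.43067734e-01],
       [ 0.00000000e+00,  0.00000000e+00,  0.00000000e+00,
         1.00000000e+00]])}
```

View pics/a_scene.png

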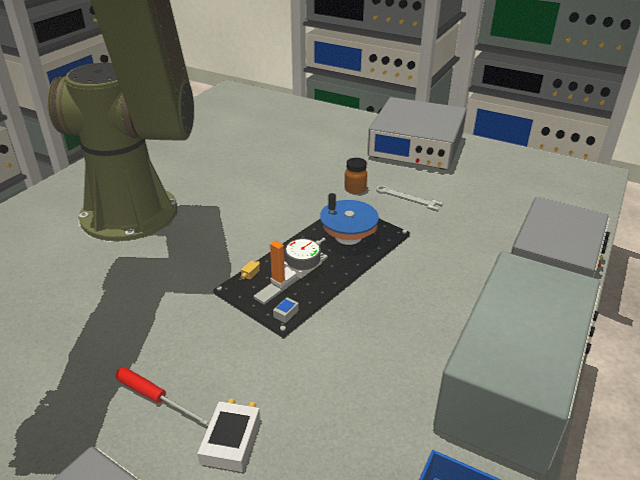

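View pics/a_top.png

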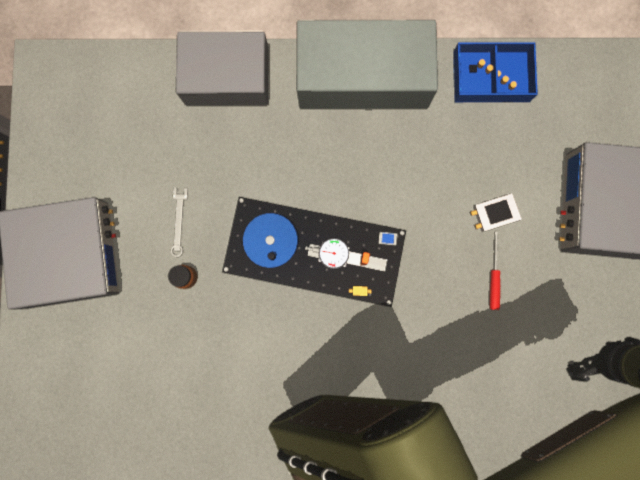

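View pics/a_wrist.png

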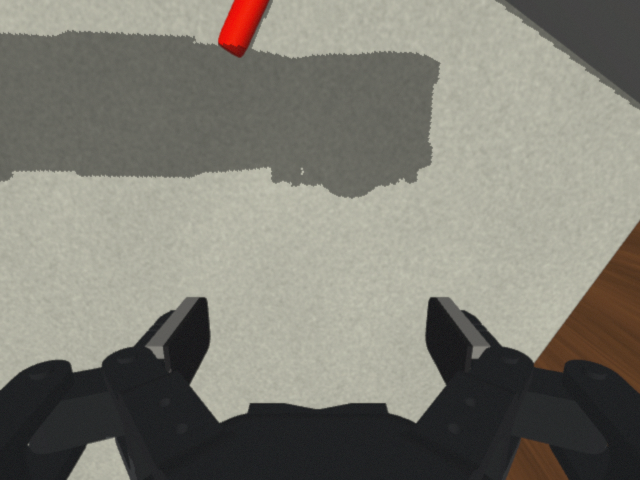

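```bash
python3 - <<'E'
import cv2,numpy as np
a=cv2.imread("pics/a_scene.png")[180:345,205:420];b=cv2.imread("pics/a_top.png")[190:310,215:415]
a=cv2.resize(a,None,fx=3.5,fy=3.5,interpolation=cv2.INTER_CUBIC);cv2.imwrite("pics/b1.png",a)
b=cv2.resize(b,None,fx=4,fy=4,interpolation=cv2.INTER_CUBIC);cv2.imwrite("pics/b2.png",b)
E
```

```text
(no output)
```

View pics/b1.png

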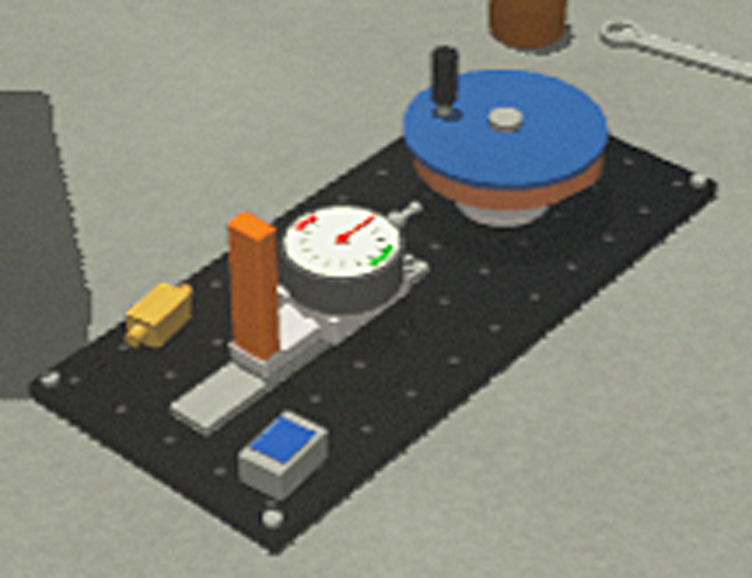

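View pics/b2.png

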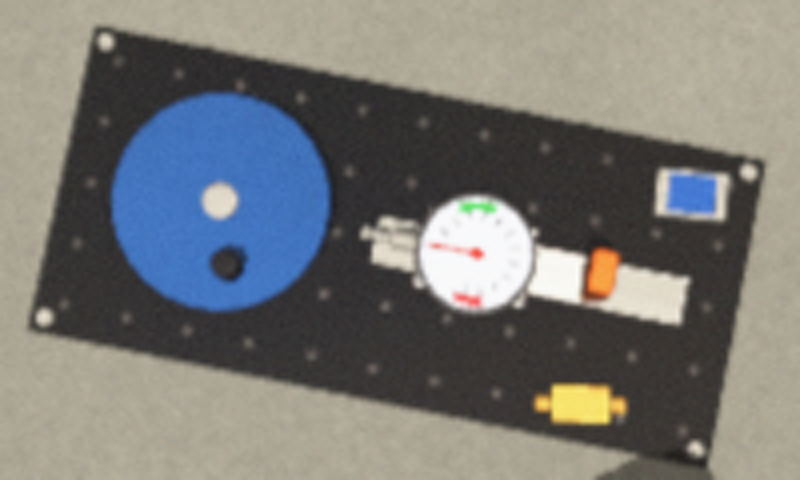

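```bash
cat > h.py <<'E'
import cv2,numpy as np
from scipy.spatial.transform import Rotation as R
try:
    from workcell import *
except Exception as e: print(e)
def ray(cm,uv,T=None):
    K=cm["intrinsics"];W=cm["world_from_camera"] if T is None else T
    d=np.array([(uv[0]-K[0,2])/K[0,0],-(uv[1]-K[1,2])/K[1,1],-1.])
    return W[:3,3],W[:3,:3]@d
def onz(cm,uv,z,T=None):
    o,d=ray(cm,uv,T);return o+d*(z-o[2])/d[2]
def tri(r1,r2):
    A=np.stack([r1[1],-r2[1]],1);s=np.linalg.lstsq(A,r2[0]-r1[0],rcond=None)[0]
    p=r1[0]+s[0]*r1[1];q=r2[0]+s[1]*r2[1];return (p+q)/2,np.linalg.norm(p-q)
def wristT(s,cm):
    T=np.eye(4);T[:3,:3]=R.from_rotvec(s["eef_rot"]).as_matrix();T[:3,3]=s["eef_pos"];return T@cm["T_tool_cam"]
def big(m):
    n,l,st,c=cv2.connectedComponentsWithStats(m.astype(np.uint8));i=1+np.argmax(st[1:,4]);return l==i,c[i],st[i]
E
python3 - <<'E'
from h import *
S=cv2.imread("pics/a_scene.png");T=cv2.imread("pics/a_top.png");cs=camera_model("scene");ct=camera_model("top")
def P(n,us,ut): p,e=tri(ray(cs,us),ray(ct,ut));print(n,p.round(4),"gap",e.round(4))
# tri: crop coordinates
c1=lambda u,v:(u/3.5+205-.36,v/3.5+180-.36); c2=lambda u,v:(u/4+215-.37,v/4+190-.37)
P("tab",c1(253,226),c2(606,262))
P("crank top",c1(445,50),c2(228,258))
P("spindle",c1(506,116),c2(220,201))
P("dial",c1(342,240),c2(477,254))
for n,a,b in (("tl",(698,181),(106,41)),("tr",(272,518),(749,172)),("br",(50,378),(696,449))):P(n,c1(*a),c2(*b))
print("bl",onz(ct,c2(44,317),.014))
for n,im,cm in(("s",S,cs),("t",T,ct)):
    h=cv2.cvtColor(im,cv2.COLOR_BGR2HSV);x0,y0,x1,y1=(290,190,400,250) if n=="s" else (215,190,320,310)
    m=np.zeros(h.shape[:2],bool);m[y0:y1,x0:x1]=cv2.inRange(h,(95,100,60),(125,255,255))[y0:y1,x0:x1]>0
    b,c,st=big(m);cn=max(cv2.findContours(b.astype(np.uint8),0,1)[0],key=cv2.contourArea);e=cv2.fitEllipse(cv2.convexHull(cn));print(n,"disc",e,onz(cm,e[0],.072))
    h1=cv2.inRange(h,(5,170,120),(14,255,255))>0
    h1[:, :240]=0;h1[:,375:]=0;h1[:236]=0;h1[300:]=0
    b,c,st=big(h1);print("orange",c,st)
    dm=np.load(f"pics/a_{'scene' if n=='s' else 'top'}.npy");ii=np.argwhere(b);
    print("depth rng",dm[b].min(),np.median(dm[b]))
E
```

```text
tab [ 0.4875 -0.0756  0.123 ] gap 0.0053
crank top [0.4921 0.1484 0.118 ] gap 0.0036
spindle [0.5313 0.1581 0.0741] gap 0.0015
dial [0.4986 0.0008 0.0659] gap 0.0017
tl [0.6405 0.2374 0.0101] gap 0.004
tr [ 0.5542 -0.1744  0.012 ] gap 0.0025
br [ 0.3784 -0.1377  0.0119] gap 0.0026
bl [0.46479852 0.27521916 0.014     ]
s disc ((348.900146484375, 216.50253295898438), (33.88600158691406, 58.535179138183594), 92.24598693847656) [0.53546028 0.14645861 0.072     ]
orange [277.18329466 262.3387471 ] [270 243  15  39 431]
depth rng 1.1565589 1.1853606
t disc ((269.80401611328125, 239.9377899169922), (54.85342788696289, 55.42903137207031), 55.47210693359375) [0.532082   0.15822776 0.072     ]
orange [364.65853659 257.17073171] [362 252   8  12  41]
depth rng 1.4098517 1.4164289
```

```bash
cat > plan.py <<'E'
from h import *
def plan(target,yaw,n,tilt=0,s=None):
    """target TCP, yaw azimuth of tool x (pointing down), tilt about tool x"""
    s=s or state();p=s["eef_pos"];M=R.from_rotvec(s["eef_rot"])
    x=np.array([np.cos(yaw),np.sin(yaw),0]);z=np.array([0,0,-1.]);y=np.cross(z,x)
    G=R.from_matrix(np.stack([x,y,z],1))*R.from_rotvec([tilt,0,0])
    dr=(M.inv()*G).as_rotvec();d=(np.array(target)-p)/n
    print("from",p.round(4),"dist",np.linalg.norm(d*n).round(4),"dr/row",(dr/n).round(4))
    C=M
    for i in range(n):
        print((C.inv().apply(d)*1000).round(1).tolist());C=C*R.from_rotvec(dr/n)
E
python3 - <<'E'
from plan import *
plan([.4828,-.0735,.21],1.363,14)
E
```

```text
from [ 0.2623 -0.5391  0.2306] dist 0.5156 dr/row [-1.000e-04  0.000e+00 -1.772e-01]
[-23.0, -28.7, 1.5]
[-17.6, -32.3, 1.5]
[-11.6, -34.9, 1.5]
[-5.3, -36.4, 1.5]
[1.2, -36.8, 1.5]
[7.7, -36.0, 1.5]
[13.9, -34.1, 1.5]
[19.7, -31.1, 1.5]
[24.9, -27.1, 1.5]
[29.3, -22.3, 1.5]
[32.7, -16.8, 1.5]
[35.2, -10.8, 1.5]
[36.5, -4.4, 1.5]
[36.7, 2.1, 1.5]
```

Request:
drive_tool([
  {"dr": [0, 0, -0.177], "slide": [-23, -28.7, 1.5], "hand": 1},
  {"dr": [0, 0, -0.177], "slide": [-17.6, -32.3, 1.5], "hand": 1},
  {"dr": [0, 0, -0.177], "slide": [-11.6, -34.9, 1.5], "hand": 1},
  {"dr": [0, 0, -0.177], "slide": [-5.3, -36.4, 1.5], "hand": 1},
  {"dr": [0, 0, -0.177], "slide": [1.2, -36.8, 1.5], "hand": 1},
  {"dr": [0, 0, -0.177], "slide": [7.7, -36, 1.5], "hand": 1},
  {"dr": [0, 0, -0.177], "slide": [13.9, -34.1, 1.5], "hand": 1},
  {"dr": [0, 0, -0.177], "slide": [19.7, -31.1, 1.5], "hand": 1},
  {"dr": [0, 0, -0.177], "slide": [24.9, -27.1, 1.5], "hand": 1},
  {"dr": [0, 0, -0.177], "slide": [29.3, -22.3, 1.5], "hand": 1},
  {"dr": [0, 0, -0.177], "slide": [32.7, -16.8, 1.5], "hand": 1},
  {"dr": [0, 0, -0.177], "slide": [35.2, -10.8, 1.5], "hand": 1},
])

```text
t: 1.65
eef_pos: [0.4522, -0.1395, 0.2131]
eef_rot: [-2.748, -1.522, 0.0]
force: [0.4, 0.7, -0.9]
grip_width: 1.0
```

```bash
python3 - <<'E'
from plan import *
plan([.4828,-.0735,.21],1.363,2)
s=state();im,d=snapshot("wrist");cv2.imwrite("pics/c1.png",im);np.save("pics/c1.npy",d);np.savez("pics/c1s.npz",p=s["eef_pos"],r=s["eef_rot"]);print(s["t"],s["eef_pos"])
E
```

```text
from [ 0.4522 -0.1395  0.2131] dist 0.0728 dr/row [-1.000e-04  0.000e+00 -1.756e-01]
[36.1, -4.5, 1.5]
[36.3, 1.9, 1.5]
1.65 [ 0.45220485 -0.13945497  0.21309869]
```

View pics/c1.png

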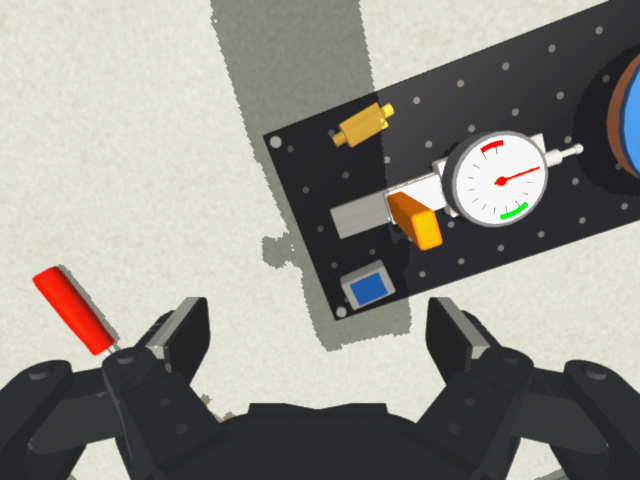

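Request:
drive_tool([
  {"dr": [0, 0, -0.176], "slide": [36.1, -4.5, 0], "hand": 1},
  {"dr": [0, 0, -0.176], "slide": [36.3, 1.9, 0], "hand": 1},
  {"dr": [0, 0, 0], "slide": [0, 0, 0], "hand": 1},
])

```text
t: 2.08
eef_pos: [0.4835, -0.0733, 0.2131]
eef_rot: [-2.442, -1.976, -0.0]
force: [0.3, -1.2, 0.1]
grip_width: 0.997
```

```bash
python3 - <<'E'
from plan import *
s=state();im,d=snapshot("wrist");cv2.imwrite("pics/c2.png",im);np.save("pics/c2.npy",d);np.savez("pics/c2s.npz",p=s["eef_pos"],r=s["eef_rot"]);print(s["t"],s["eef_pos"])
cm=camera_model("wrist")
rays=[]
for k in("c1","c2"):
    z=np.load(f"pics/{k}s.npz");T=wristT(dict(eef_pos=z["p"],eef_rot=z["r"]),cm);im=cv2.imread(f"pics/{k}.png");d=np.load(f"pics/{k}.npy")
    h=cv2.cvtColor(im,cv2.COLOR_BGR2HSV);m=cv2.inRange(h,(8,180,100),(22,255,255))>0
    m[:, :380 if k=="c1" else 0]=0
    v,u=np.nonzero(m);dd=d[v,u];K=cm["intrinsics"]
    P=np.stack([(u-K[0,2])/K[0,0]*dd,-(v-K[1,2])/K[1,1]*dd,-dd],1)@T[:3,:3].T+T[:3,3]
    ok=(P[:,2]>.117)&(dd>0);t=np.median(P[ok],0);print(k,ok.sum(),"top",P[ok].mean(0).round(4),P[:,2].max())
    g=np.zeros(m.shape,np.uint8);g[v[ok],u[ok]]=1;b,c,st=big(g);cn=cv2.findContours(b.astype(np.uint8),0,1)[0][0];r=cv2.minAreaRect(cn);print(c,r)
    rays.append(ray(cm,r[0],T))
print("tri",tri(*rays))
E
```

```text
2.075 [ 0.48353586 -0.07333296  0.2130647 ]
c1 466 top [ 0.4807 -0.0747  0.1236] 0.35618192356641964
[423.21888412 227.51716738] ((425.0978698730469, 228.31314086914062), (40.02850341796875, 26.248199462890625), 72.6459732055664)
c2 913 top [ 0.4822 -0.0726  0.1249] 0.3561497357413169
[317.36911281 240.73493976] ((317.5, 240.5), (39.0, 23.0), 90.0)
tri (array([ 0.48427904, -0.07290959,  0.11671344]), np.float64(0.00011425997324802945))
```

View pics/c2.png

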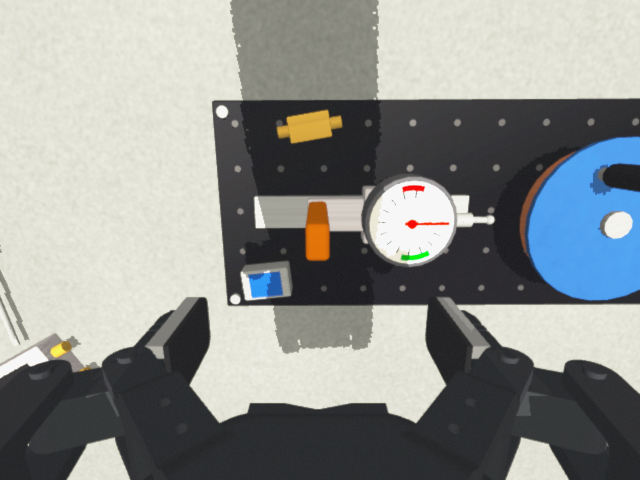

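Request:
drive_tool([
  {"dr": [0, 0, 0], "slide": [0.4, -1.4, 30], "hand": 1},
  {"dr": [0, 0, 0], "slide": [0, 0, 45], "hand": 1},
  {"dr": [0, 0, 0], "slide": [0, 0, 40], "hand": 0.6},
  {"dr": [0, 0, 0], "slide": [0, 0, 8], "hand": 0.4},
  {"dr": [0, 0, 0], "slide": [0, 0, 0], "hand": 0.3},
  {"dr": [0, 0, 0], "slide": [0, 0, 0], "hand": 0},
  {"dr": [0, 0, 0], "slide": [0, 0, 0], "hand": 0},
  {"dr": [0, 0, 0], "slide": [0, 0, 0], "hand": 0},
], force=30)

```text
t: 3.12
eef_pos: [0.483, -0.0742, 0.0919]
eef_rot: [2.443, 1.972, 0.003]
force: [-1.1, 1.3, 6.8]
grip_width: 0.181
```

```bash
cat > look.py <<'E'
from h import *
import sys
n=sys.argv[1];s=state();im,d=snapshot("wrist");sc,_=snapshot("scene")
cv2.imwrite(f"pics/{n}w.png",im)
a=cv2.resize(sc[215:305,240:360],None,fx=4,fy=4,interpolation=cv2.INTER_CUBIC);cv2.imwrite(f"pics/{n}s.png",a)
print({k:np.round(v,4).tolist() if not np.isscalar(v) else round(v,4) for k,v in s.items() if k in("t","eef_pos","force","grip_width","joint_positions")})
E
python3 look.py d1
```

```text
{'t': 3.125, 'joint_positions': [-0.1526, 0.2098, -0.5215, 0.8368, 0.0003, 0.0598], 'eef_pos': [0.483, -0.0742, 0.0919], 'force': [-1.0892, 1.3158, 6.7657], 'grip_width': 0.1814}
```

View pics/d1w.png

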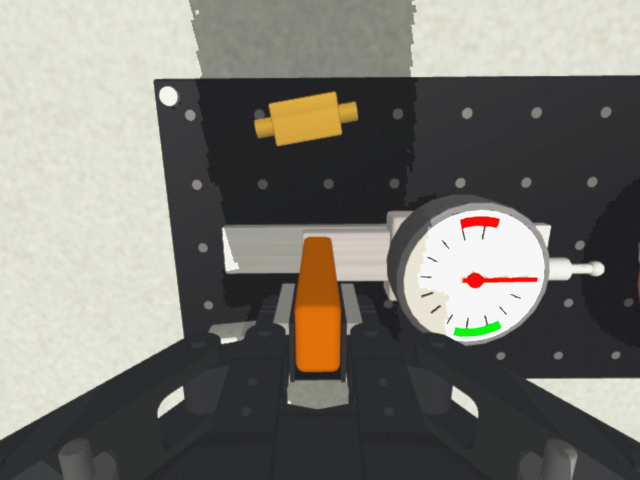

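View pics/d1s.png

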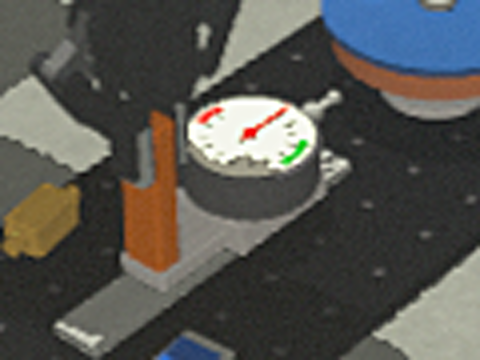

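```bash
python3 - <<'E'
from h import *
cm=camera_model("wrist");z=np.load("pics/c2s.npz");T=wristT(dict(eef_pos=z["p"],eef_rot=z["r"]),cm)
tip=onz(cm,(494,220),.055,T);sp=onz(cm,(618,224),.0735,T);dl=onz(cm,(412,224),.069,T);print(tip,sp,dl)
print(np.linalg.norm((sp-tip)[:2])-.06, np.arctan2(*(sp-dl)[[1,0]]))
sp2=np.array([.532,.158]);print(np.linalg.norm(sp2-tip[:2])-.06)
s=np.load
E
```

```text
[0.51449489 0.07359798 0.055     ] [0.53244306 0.16197619 0.0735    ] [0.49958146 0.00215808 0.069     ]
0.030182277694528928 1.3680040013633918
0.02619819696489252
```

Request:
drive_tool([
  {"dr": [0, 0, 0], "slide": [3, 0, 0], "hand": 0},
  {"dr": [0, 0, 0], "slide": [4, 0, 0], "hand": 0},
  {"dr": [0, 0, 0], "slide": [4, 0, 0], "hand": 0},
  {"dr": [0, 0, 0], "slide": [4, 0, 0], "hand": 0},
  {"dr": [0, 0, 0], "slide": [4, 0, 0], "hand": 0},
  {"dr": [0, 0, 0], "slide": [3, 0, 0], "hand": 0},
  {"dr": [0, 0, 0], "slide": [0, 0, 0], "hand": 0},
])

```text
t: 4.1
eef_pos: [0.487, -0.0549, 0.092]
eef_rot: [2.441, 1.969, -0.003]
force: [-3.7, -8.6, 8.2]
grip_width: 0.177
```

```bash
python3 look.py d2
```

```text
{'t': 4.1, 'joint_positions': [-0.1089, 0.2127, -0.5177, 0.8383, -0.0051, 0.1046], 'eef_pos': [0.487, -0.0549, 0.092], 'force': [-3.7443, -8.559, 8.2467], 'grip_width': 0.177}
```

View pics/d2w.png

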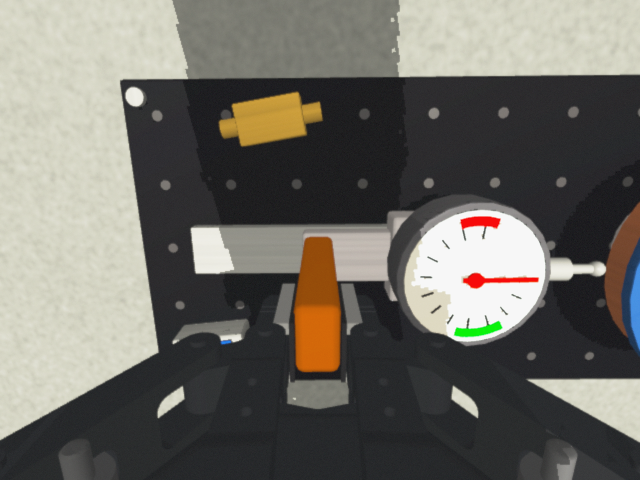

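Request:
drive_tool([
  {"dr": [0, 0, 0], "slide": [2, 0, 0], "hand": 0},
  {"dr": [0, 0, 0], "slide": [2, 0, 0], "hand": 0},
  {"dr": [0, 0, 0], "slide": [2, 0, 0], "hand": 0},
  {"dr": [0, 0, 0], "slide": [1, 0, 0], "hand": 0},
  {"dr": [0, 0, 0], "slide": [0, 0, 0], "hand": 0},
])

```text
t: 4.82
eef_pos: [0.4884, -0.0483, 0.092]
eef_rot: [2.441, 1.969, -0.004]
force: [-4.5, -8.3, 8.5]
grip_width: 0.179
```

```bash
cat >> look.py <<'E'
def needle(im,T,cm):
    K=cm["intrinsics"];hs=cv2.cvtColor(im,cv2.COLOR_BGR2HSV)
    red=((cv2.inRange(hs,(0,150,120),(6,255,255))|cv2.inRange(hs,(174,150,120),(180,255,255)))>0)
    grn=cv2.inRange(hs,(45,150,80),(75,255,255))>0
    def pts(m):
        v,u=np.nonzero(m);o=T[:3,3];D=np.stack([(u-K[0,2])/K[0,0],-(v-K[1,2])/K[1,1],-np.ones(len(u))],1)@T[:3,:3].T
        return (o+D*((.069-o[2])/D[:,2])[:,None])[:,:2]
    if GU is None: return None
    r=pts(red);e=np.array([np.cos(1.366),np.sin(1.366)]);f=np.array([-e[1],e[0]])
    sp=np.array([.532,.1585]);rel=r-sp;q=np.stack([rel@e,rel@f],1);q=q[(np.abs(q[:,1])<.045)&(q[:,0]>-.22)&(q[:,0]<-.07)]
    return q
GU=1
E
cat > nd.py <<'E'
import cv2,numpy as np
from h import *
E0=np.array([np.cos(1.366),np.sin(1.366)]);F0=np.array([-E0[1],E0[0]]);SP=np.array([.532,.1585])
def needle(im,T,cm):
    "wrist: needle angle cw from bench +y. centre from green/white? use hub = widest red blob"
    K=cm["intrinsics"];hs=cv2.cvtColor(im,cv2.COLOR_BGR2HSV)
    red=((cv2.inRange(hs,(0,150,120),(5,255,255))|cv2.inRange(hs,(174,150,120),(180,255,255)))>0).astype(np.uint8)
    o=T[:3,3]
    def pts(m):
        v,u=np.nonzero(m);D=np.stack([(u-K[0,2])/K[0,0],-(v-K[1,2])/K[1,1],-np.ones(len(u))],1)@T[:3,:3].T
        P=(o+D*((.070-o[2])/D[:,2])[:,None])[:,:2]-SP;return np.stack([P@E0,P@F0],1)
    n,l,st,c=cv2.connectedComponentsWithStats(red)
    out=[]
    for i in range(1,n):
        if st[i,4]<6: continue
        q=pts(l==i)
        if np.abs(q[:,1]).max()<.05 and q[:,0].min()>-.25 and q[:,0].max()<-.06: out.append((len(q),q))
    out.sort(key=lambda t:-t[0]);return out,pts
def angle(im,T,cm,cen=None):
    out,pts=needle(im,T,cm);hs=cv2.cvtColor(im,cv2.COLOR_BGR2HSV)
    g=pts(cv2.inRange(hs,(45,150,80),(75,255,255))>0);g=g[(np.abs(g[:,1])<.06)&(g[:,0]<-.06)&(g[:,0]>-.25)]
    res=[]
    for n,q in out[:3]:
        m=q.mean(0);U,S,V=np.linalg.svd(q-m,full_matrices=False);res.append((n,(m*1000).round(1).tolist(),(S/np.sqrt(n)*1000).round(1).tolist()))
        if S[0]>3.0*S[1] and cen is None:
            pr=(q-m)@V[0]; a=V[0]
            # tip is the far end from the thick hub: skew
            if np.mean(pr**3)<0:a=-a
            best=-np.arctan2(a[1],a[0])
            res.append(("needle",round(best,3),round(best%(2*np.pi),3)))
    return res,("green",(g.mean(0)*1000).round(1).tolist() if len(g) else None)
E
sed -i '/^def needle/,$d' look.py; cat >> look.py <<'E'
from nd import *
cm=camera_model("wrist");print(angle(im,wristT(s,cm),cm))
ct=camera_model("scene");print("scene",angle(sc,ct["world_from_camera"],ct))
E
python3 look.py d3
```

```text
{'t': 4.825, 'joint_positions': [-0.0949, 0.214, -0.516, 0.8388, -0.0055, 0.1187], 'eef_pos': [0.4884, -0.0483, 0.092], 'force': [-4.5127, -8.2897, 8.5345], 'grip_width': 0.1792}
([(466, [-125.8, 0.4], [10.3, 1.4]), ('needle', np.float64(-0.007), np.float64(6.276)), (354, [-135.6, 29.3], [5.0, 1.3]), ('needle', np.float64(3.126), np.float64(3.126))], ('green', [-130.3, -26.9]))
scene ([(16, [-130.9, -1.0], [9.6, 1.5]), ('needle', np.float64(0.006), np.float64(0.006)), (8, [-140.7, 26.2], [4.5, 1.1]), ('needle', np.float64(3.092), np.float64(3.092))], ('green', [-135.5, -30.0]))
```

View pics/d3w.png

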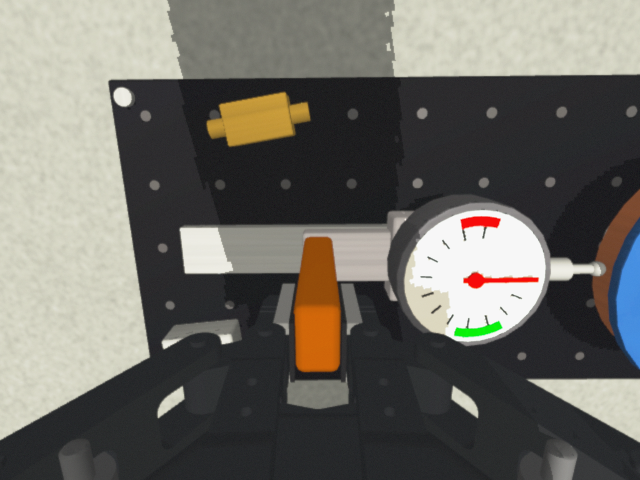

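Request:
drive_tool([
  {"dr": [0, 0, 0], "slide": [1.5, 0, 0], "hand": 0},
  {"dr": [0, 0, 0], "slide": [1.5, 0, 0], "hand": 0},
  {"dr": [0, 0, 0], "slide": [0, 0, 0], "hand": 0},
])

```text
t: 5.3
eef_pos: [0.4889, -0.0457, 0.092]
eef_rot: [2.441, 1.968, -0.005]
force: [-4.7, -9.0, 8.6]
grip_width: 0.188
```

```bash
python3 look.py d4
```

```text
{'t': 5.3, 'joint_positions': [-0.0891, 0.2146, -0.5152, 0.8391, -0.0062, 0.1248], 'eef_pos': [0.4889, -0.0457, 0.092], 'force': [-4.7034, -9.0187, 8.5778], 'grip_width': 0.1876}
([(440, [-124.0, -3.0], [10.3, 1.4]), ('needle', np.float64(0.396), np.float64(0.396)), (351, [-132.9, 29.3], [5.1, 1.3]), ('needle', np.float64(3.128), np.float64(3.128))], ('green', [-127.7, -27.0]))
scene ([(8, [-136.2, -0.8], [2.8, 1.5]), (7, [-139.2, 26.2], [4.7, 1.0]), ('needle', np.float64(-0.053), np.float64(6.23))], ('green', [-132.4, -29.7]))
```

Request:
drive_tool([
  {"dr": [0, 0, 0], "slide": [1.2, 0, 0], "hand": 0},
  {"dr": [0, 0, 0], "slide": [1.2, 0, 0], "hand": 0},
  {"dr": [0, 0, 0], "slide": [0, 0, 0], "hand": 0},
])

```text
t: 5.78
eef_pos: [0.4893, -0.0437, 0.092]
eef_rot: [2.441, 1.967, -0.006]
force: [-4.8, -11.7, 8.6]
grip_width: 0.182
```

```bash
python3 look.py d5
```

```text
{'t': 5.775, 'joint_positions': [-0.0844, 0.2151, -0.5146, 0.8394, -0.0069, 0.1297], 'eef_pos': [0.4893, -0.0437, 0.092], 'force': [-4.7921, -11.7367, 8.5787], 'grip_width': 0.1816}
([(448, [-126.6, -7.3], [10.1, 1.4]), ('needle', np.float64(1.175), np.float64(1.175)), (353, [-130.8, 29.4], [5.1, 1.3]), ('needle', np.float64(3.122), np.float64(3.122))], ('green', [-126.9, -27.2]))
scene ([(7, [-137.0, 26.1], [4.5, 1.1]), ('needle', np.float64(0.164), np.float64(0.164)), (7, [-134.4, -0.9], [2.3, 1.9])], ('green', [-133.5, -29.9]))
```

View pics/d5w.png

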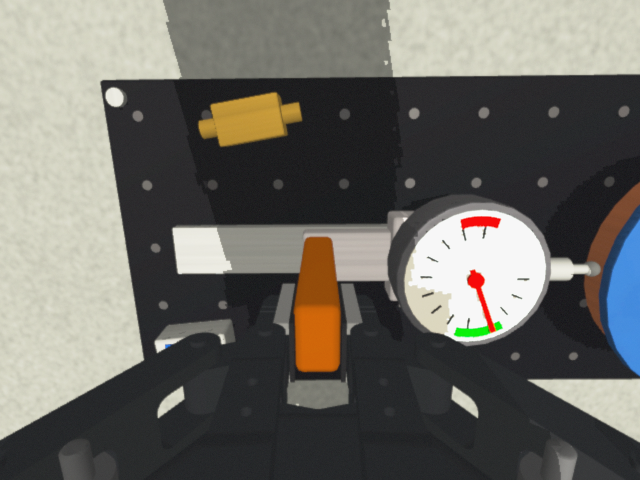

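Request:
drive_tool([
  {"dr": [0, 0, 0], "slide": [0.6, 0, 0], "hand": 0},
  {"dr": [0, 0, 0], "slide": [0, 0, 0], "hand": 0},
  {"dr": [0, 0, 0], "slide": [-1.2, 0, 0], "hand": 0},
  {"dr": [0, 0, 0], "slide": [-1.2, 0, 0], "hand": 0},
  {"dr": [0, 0, 0], "slide": [0, 0, 0], "hand": 0},
], force=20)

```text
t: 6.5
eef_pos: [0.4894, -0.0433, 0.092]
eef_rot: [2.443, 1.971, 0.0]
force: [-2.6, -2.8, 7.8]
grip_width: 0.18
```

```bash
python3 look.py d6
```

```text
{'t': 6.5, 'joint_positions': [-0.087, 0.2148, -0.515, 0.8388, -0.0019, 0.126], 'eef_pos': [0.4894, -0.0433, 0.092], 'force': [-2.6266, -2.8257, 7.8404], 'grip_width': 0.1799}
([(447, [-127.3, -7.6], [10.1, 1.4]), ('needle', np.float64(1.327), np.float64(1.327)), (350, [-130.4, 29.3], [5.1, 1.3]), ('needle', np.float64(3.124), np.float64(3.124))], ('green', [-125.6, -26.9]))
scene ([(14, [-132.9, -5.4], [6.6, 1.9]), ('needle', np.float64(1.341), np.float64(1.341)), (8, [-135.6, 25.7], [4.7, 1.3]), ('needle', np.float64(0.016), np.float64(0.016))], ('green', [-132.6, -30.1]))
```

Request:
drive_tool([
  {"dr": [0, 0, 0], "slide": [-0.5, 0, 0], "hand": 0},
  {"dr": [0, 0, 0], "slide": [0, 0, 0], "hand": 0.3},
  {"dr": [0, 0, 0], "slide": [0, 0, 0], "hand": 0.6},
  {"dr": [0, 0, 0], "slide": [0, 0, -10], "hand": 1},
  {"dr": [0, 0, 0], "slide": [0, 0, -40], "hand": 1},
  {"dr": [0, 0, 0], "slide": [0, 0, -50], "hand": 1},
  {"dr": [0, 0, 0], "slide": [0, 0, 0], "hand": 1},
])

```text
t: 7.48
eef_pos: [0.4916, -0.0431, 0.1949]
eef_rot: [2.44, 1.969, 0.009]
force: [-0.2, 0.1, -0.0]
grip_width: 1.002
```

```bash
python3 look.py d7
```

```text
{'t': 7.475, 'joint_positions': [-0.0873, 0.1265, -0.3676, 1.0688, -0.0001, 0.1255], 'eef_pos': [0.4916, -0.0431, 0.1949], 'force': [-0.1777, 0.0902, -0.0178], 'grip_width': 1.0023}
([(129, [-127.8, -6.2], [9.6, 1.3]), ('needle', np.float64(1.324), np.float64(1.324)), (118, [-130.3, 29.1], [4.9, 1.1]), ('needle', np.float64(3.132), np.float64(3.132))], ('green', [-125.6, -27.1]))
scene ([(14, [-132.9, -5.4], [6.6, 1.9]), ('needle', np.float64(1.341), np.float64(1.341)), (8, [-135.6, 25.7], [4.7, 1.3]), ('needle', np.float64(0.016), np.float64(0.016))], ('green', [-129.3, -30.0]))
```

View pics/d7w.png

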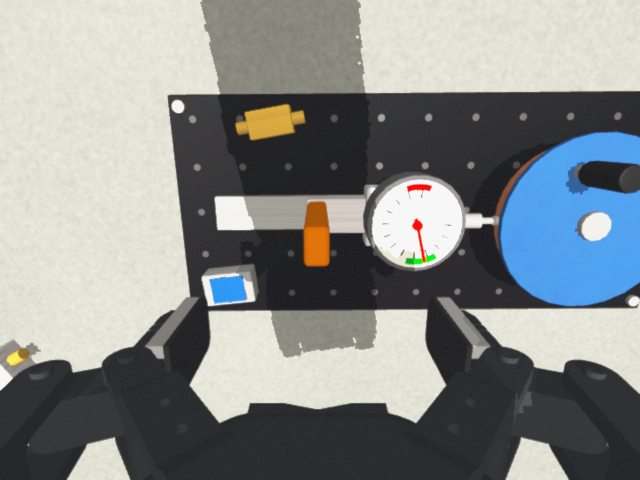

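```bash
python3 - <<'E'
from plan import *
plan([.491,.144,.19],1.366+np.pi/2,10,tilt=.3)
E
```

```text
from [ 0.489  -0.0428  0.1911] dist 0.1868 dr/row [ 0.0236 -0.0235 -0.1566]
[18.3, -3.7, 0.1]
[18.7, -0.8, -0.3]
[18.6, 2.1, -0.7]
[18.0, 4.9, -1.2]
[17.0, 7.6, -1.8]
[15.5, 10.1, -2.4]
[13.7, 12.3, -3.0]
[11.5, 14.2, -3.6]
[9.1, 15.8, -4.2]
[6.4, 16.9, -4.8]
```

Request:
drive_tool([
  {"dr": [0.024, -0.024, -0.157], "slide": [18.3, -3.7, 0], "hand": 1},
  {"dr": [0.024, -0.024, -0.157], "slide": [18.7, -0.8, -0.3], "hand": 1},
  {"dr": [0.024, -0.024, -0.157], "slide": [18.6, 2.1, -0.7], "hand": 1},
  {"dr": [0.024, -0.024, -0.157], "slide": [18, 4.9, -1.2], "hand": 1},
  {"dr": [0.024, -0.024, -0.157], "slide": [17, 7.6, -1.8], "hand": 1},
  {"dr": [0.024, -0.024, -0.157], "slide": [15.5, 10.1, -2.4], "hand": 1},
  {"dr": [0.024, -0.024, -0.157], "slide": [13.7, 12.3, -3], "hand": 1},
  {"dr": [0.024, -0.024, -0.157], "slide": [11.5, 14.2, -3.6], "hand": 1},
  {"dr": [0.024, -0.024, -0.157], "slide": [9.1, 15.8, -4.2], "hand": 1},
  {"dr": [0.024, -0.024, -0.157], "slide": [6.4, 16.9, -4.8], "hand": 1},
  {"dr": [0, 0, 0], "slide": [0, 0, 0], "hand": 1},
])

```text
t: 8.95
eef_pos: [0.4892, 0.145, 0.1873]
eef_rot: [-0.304, -3.056, 0.472]
force: [1.1, 0.2, -0.3]
grip_width: 1.001
```

```bash
sed -i 's/^from nd import/np.savez(f"pics\/{n}st.npz",p=s["eef_pos"],r=s["eef_rot"]);np.save(f"pics\/{n}d.npy",d)\nfrom nd import/' look.py; python3 look.py e1; python3 -c "
from h import *
print(R.from_rotvec(state()['eef_rot']).as_matrix().round(3))"
```

```text
{'t': 8.95, 'joint_positions': [0.444, 0.3258, -0.1734, 1.2624, -0.2417, -0.9056], 'eef_pos': [0.4892, 0.145, 0.1873], 'force': [1.0636, 0.1588, -0.2544], 'grip_width': 1.0014}
([(135, [-128.2, -7.0], [9.5, 1.3]), ('needle', np.float64(1.329), np.float64(1.329)), (107, [-129.9, 29.0], [4.9, 1.1]), ('needle', np.float64(3.117), np.float64(3.117))], ('green', [-125.0, -27.4]))
scene ([(14, [-132.9, -5.4], [6.6, 1.9]), ('needle', np.float64(1.341), np.float64(1.341)), (8, [-135.6, 25.7], [4.7, 1.3]), ('needle', np.float64(0.016), np.float64(0.016))], ('green', [-132.6, -30.1]))
[[-0.98   0.19  -0.063]
 [ 0.201  0.934 -0.295]
 [ 0.003 -0.302 -0.953]]
```

View pics/e1w.png

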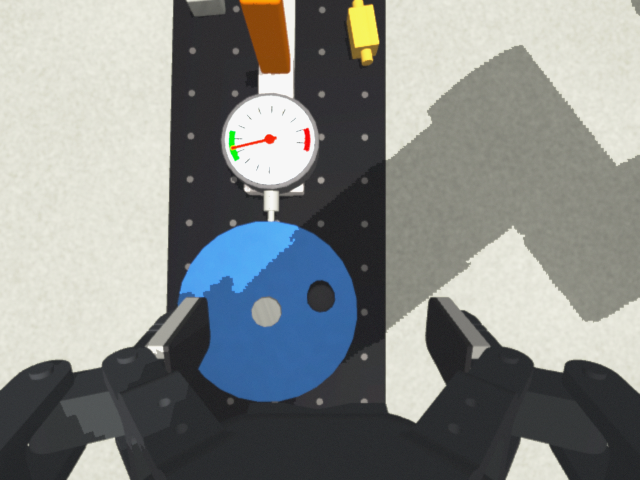

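```bash
python3 - <<'E'
from h import *
cm=camera_model("wrist")
def L(k):
    z=np.load(f"pics/{k}st.npz");return wristT(dict(eef_pos=z["p"],eef_rot=z["r"]),cm)
T=L("e1");im=cv2.imread("pics/e1w.png");hs=cv2.cvtColor(im,cv2.COLOR_BGR2HSV)
roi=np.zeros(hs.shape[:2],bool);roi[265:330,295:350]=1
b,c,st=big((hs[...,2]<60)&roi);print("crank",c,st)
roi[:]=0;roi[285:340,240:300]=1
b2,c2,st2=big((hs[...,1]<60)&(hs[...,2]>80)&roi);print("knob",c2,st2)
d=np.load("pics/e1d.npy");v,u=np.nonzero(b);K=cm["intrinsics"]
def cloud(m):
    v,u=np.nonzero(m);dd=d[v,u];return np.stack([(u-K[0,2])/K[0,0]*dd,-(v-K[1,2])/K[1,1]*dd,-dd],1)@T[:3,:3].T+T[:3,3]
P=cloud(b);t=P[P[:,2]>.115];print("crank top depth",len(P),len(t),t.mean(0),(t.min(0)+t.max(0))/2,P[:,2].max())
Q=cloud(b2);print("knob",Q.mean(0))
print(onz(cm,c,.118,T),onz(cm,c2,.0745,T))
# blue disc edge: circle fit
bl=cv2.inRange(hs,(95,100,60),(125,255,255))>0;cn=max(cv2.findContours(bl.astype(np.uint8),0,1)[0],key=cv2.contourArea)[:,0]
ct=camera_model("top");cs=camera_model("scene")
cr=(np.array([445/3.5+205-.36,50/3.5+180-.36]),np.array([228/4+215-.37,258/4+190-.37]))
print("scene/top/wrist crank", [tri(ray(cm,c,T),ray(q,p)) for q,p in((cs,cr[0]),(ct,cr[1]))])
print("knob tri",tri(ray(cm,c2,T),ray(ct,(220/4+215-.37,201/4+190-.37))))
E
```

```text
crank [320.34439179 295.79620853] [308 281  26  30 633]
knob [266.03017241 311.2112069 ] [252 297  29  30 696]
crank top depth 633 577 [0.48984898 0.15078199 0.11838689] [0.48988108 0.15089125 0.11821124] 0.12085293392020621
knob [0.53098042 0.15777741 0.07921143]
[0.48980153 0.15008881 0.118     ] [0.53176116 0.15838381 0.0745    ]
scene/top/wrist crank [(array([0.48954906, 0.15015165, 0.11612645]), np.float64(0.000630153201548734)), (array([0.48930138, 0.14415665, 0.17168809]), np.float64(0.0007277926600888743))]
knob tri (array([0.53224114, 0.15871417, 0.07169685]), np.float64(6.908169836802964e-05))
```

Request:
drive_tool([
  {"dr": [0, 0, 0], "slide": [0.2, 10, 32], "hand": 1},
  {"dr": [0, 0, 0], "slide": [0, 10, 32], "hand": 0.8},
  {"dr": [0, 0, 0], "slide": [0, 10, 31.5], "hand": 0.6},
  {"dr": [0, 0, 0], "slide": [0, 0, 0], "hand": 0.4},
  {"dr": [0, 0, 0], "slide": [0, 0, 0], "hand": 0.3},
  {"dr": [0, 0, 0], "slide": [0, 0, 0], "hand": 0.2},
  {"dr": [0, 0, 0], "slide": [0, 0, 0], "hand": 0.15},
  {"dr": [0, 0, 0], "slide": [0, 0, 0], "hand": 0.15},
], force=20)

```text
t: 10.05
eef_pos: [0.4871, 0.144, 0.09]
eef_rot: [-0.306, -3.054, 0.469]
force: [-10.3, 0.9, 5.1]
grip_width: 0.203
```

```bash
python3 look.py e2
```

```text
{'t': 10.05, 'joint_positions': [0.4422, 0.401, -0.3035, 1.0582, -0.2388, -0.9057], 'eef_pos': [0.4871, 0.144, 0.09], 'force': [-10.2595, 0.9396, 5.1322], 'grip_width': 0.2032}
([(489, [-128.3, -8.2], [10.1, 1.4]), ('needle', np.float64(1.321), np.float64(1.321)), (321, [-130.1, 29.1], [5.1, 1.3]), ('needle', np.float64(-0.015), np.float64(6.269))], ('green', [-125.0, -27.1]))
scene ([(14, [-132.9, -5.4], [6.6, 1.9]), ('needle', np.float64(1.341), np.float64(1.341)), (8, [-135.6, 25.7], [4.7, 1.3]), ('needle', np.float64(0.016), np.float64(0.016))], ('green', [-132.6, -30.1]))
```

View pics/e2w.png

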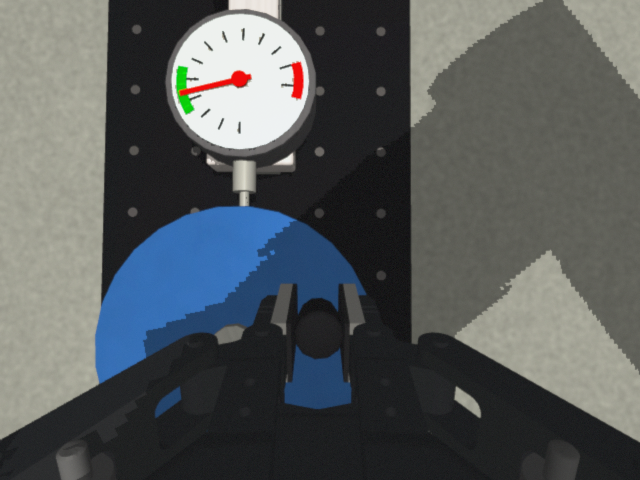

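```bash
cat > rows.py <<'E'
from h import *
import sys
def rows(a,b,n=6,r=.042):
    M=R.from_rotvec(state()["eef_rot"]) ; M=np.array([[-.980,.19,-.063],[.201,.934,-.295],[.003,-.302,-.953]])
    f=np.radians(np.linspace(a,b,n+1));p=np.stack([np.cos(f),np.sin(f),0*f],1)*r
    return (np.diff(p,axis=0)@M*1000).round(1).tolist()
if __name__=="__main__":
    for a in range(190,550,30): print(a,rows(a,a+30))
E
python3 rows.py
```

```text
190 [[-1.5, -3.2, 1.0], [-1.8, -3.1, 1.0], [-2.1, -2.9, 0.9], [-2.3, -2.7, 0.9], [-2.6, -2.5, 0.8], [-2.8, -2.3, 0.7]]
220 [[-3.0, -2.1, 0.6], [-3.1, -1.8, 0.6], [-3.3, -1.5, 0.5], [-3.4, -1.3, 0.4], [-3.5, -1.0, 0.3], [-3.6, -0.7, 0.2]]
250 [[-3.6, -0.4, 0.1], [-3.7, -0.1, 0.0], [-3.7, 0.2, -0.1], [-3.6, 0.5, -0.2], [-3.6, 0.8, -0.3], [-3.5, 1.1, -0.4]]
280 [[-3.3, 1.4, -0.5], [-3.2, 1.7, -0.5], [-3.0, 2.0, -0.6], [-2.8, 2.2, -0.7], [-2.6, 2.4, -0.8], [-2.4, 2.6, -0.8]]
310 [[-2.1, 2.8, -0.9], [-1.9, 3.0, -1.0], [-1.6, 3.1, -1.0], [-1.3, 3.3, -1.0], [-1.0, 3.4, -1.1], [-0.7, 3.4, -1.1]]
340 [[-0.4, 3.5, -1.1], [-0.1, 3.5, -1.1], [0.3, 3.5, -1.1], [0.6, 3.4, -1.1], [0.9, 3.4, -1.1], [1.2, 3.3, -1.0]]
370 [[1.5, 3.2, -1.0], [1.8, 3.1, -1.0], [2.1, 2.9, -0.9], [2.3, 2.7, -0.9], [2.6, 2.5, -0.8], [2.8, 2.3, -0.7]]
400 [[3.0, 2.1, -0.6], [3.1, 1.8, -0.6], [3.3, 1.5, -0.5], [3.4, 1.3, -0.4], [3.5, 1.0, -0.3], [3.6, 0.7, -0.2]]
430 [[3.6, 0.4, -0.1], [3.7, 0.1, -0.0], [3.7, -0.2, 0.1], [3.6, -0.5, 0.2], [3.6, -0.8, 0.3], [3.5, -1.1, 0.4]]
460 [[3.3, -1.4, 0.5], [3.2, -1.7, 0.5], [3.0, -2.0, 0.6], [2.8, -2.2, 0.7], [2.6, -2.4, 0.8], [2.4, -2.6, 0.8]]
490 [[2.1, -2.8, 0.9], [1.9, -3.0, 1.0], [1.6, -3.1, 1.0], [1.3, -3.3, 1.0], [1.0, -3.4, 1.1], [0.7, -3.4, 1.1]]
520 [[0.4, -3.5, 1.1], [0.1, -3.5, 1.1], [-0.3, -3.5, 1.1], [-0.6, -3.4, 1.1], [-0.9, -3.4, 1.1], [-1.2, -3.3, 1.0]]
```

Request:
drive_tool([
  {"dr": [0, 0, 0], "slide": [2, 0, -1.5], "hand": 0.15},
  {"dr": [0, 0, 0], "slide": [-1.5, -3.2, 1.0], "hand": 0.15},
  {"dr": [0, 0, 0], "slide": [-1.8, -3.1, 1.0], "hand": 0.15},
  {"dr": [0, 0, 0], "slide": [-2.1, -2.9, 0.9], "hand": 0.15},
  {"dr": [0, 0, 0], "slide": [-2.3, -2.7, 0.9], "hand": 0.15},
  {"dr": [0, 0, 0], "slide": [-2.6, -2.5, 0.8], "hand": 0.15},
  {"dr": [0, 0, 0], "slide": [-2.8, -2.3, 0.7], "hand": 0.15},
  {"dr": [0, 0, 0], "slide": [0, 0, 0], "hand": 0.15},
])

```text
t: 11.15
eef_pos: [0.4958, 0.1248, 0.0901]
eef_rot: [-0.307, -3.055, 0.469]
force: [-4.9, -0.2, -5.7]
grip_width: 0.203
```

```bash
python3 look.py e3
```

```text
{'t': 11.15, 'joint_positions': [0.4054, 0.3978, -0.3074, 1.0475, -0.2469, -0.9425], 'eef_pos': [0.4958, 0.1248, 0.0901], 'force': [-4.8992, -0.2124, -5.7491], 'grip_width': 0.2032}
([(475, [-128.2, -8.0], [10.1, 1.4]), ('needle', np.float64(1.32), np.float64(1.32)), (322, [-130.0, 29.0], [5.1, 1.3]), ('needle', np.float64(3.126), np.float64(3.126))], ('green', [-125.1, -27.2]))
scene ([(8, [-135.6, 25.7], [4.7, 1.3]), ('needle', np.float64(0.016), np.float64(0.016)), (8, [-134.1, -0.4], [2.5, 1.8])], ('green', [-132.6, -30.1]))
```

View pics/e3w.png

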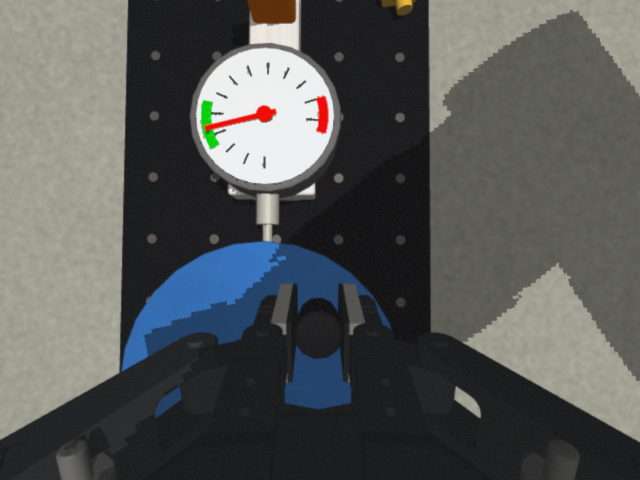

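Request:
drive_tool([
  {"dr": [0, 0, 0], "slide": [-2.8, -2.1, 1.4], "hand": 0.15},
  {"dr": [0, 0, 0], "slide": [-3.1, -1.8, 0.6], "hand": 0.15},
  {"dr": [0, 0, 0], "slide": [-3.3, -1.5, 0.5], "hand": 0.15},
  {"dr": [0, 0, 0], "slide": [-3.4, -1.3, 0.4], "hand": 0.15},
  {"dr": [0, 0, 0], "slide": [-3.5, -1.0, 0.3], "hand": 0.15},
  {"dr": [0, 0, 0], "slide": [-3.6, -0.7, 0.2], "hand": 0.15},
  {"dr": [0, 0, 0], "slide": [0, 0, 0], "hand": 0.15},
])

```text
t: 12.12
eef_pos: [0.5142, 0.1117, 0.0901]
eef_rot: [-0.307, -3.057, 0.471]
force: [-4.2, -1.9, -2.2]
grip_width: 0.199
```

```bash
python3 look.py e4
```

```text
{'t': 12.125, 'joint_positions': [0.3727, 0.415, -0.2807, 1.0474, -0.2541, -0.9755], 'eef_pos': [0.5142, 0.1117, 0.0901], 'force': [-4.1717, -1.943, -2.1507], 'grip_width': 0.1987}
([(461, [-128.2, -7.7], [10.0, 1.4]), ('needle', np.float64(1.318), np.float64(1.318)), (318, [-130.1, 29.0], [5.0, 1.3]), ('needle', np.float64(3.127), np.float64(3.127))], ('green', [-125.2, -27.3]))
scene ([(8, [-135.6, 25.7], [4.7, 1.3]), ('needle', np.float64(0.016), np.float64(0.016)), (8, [-134.1, -0.4], [2.5, 1.8])], ('green', [-132.6, -30.1]))
```

Request:
drive_tool([
  {"dr": [0, 0, 0], "slide": [-3.6, -0.4, 0.5], "hand": 0.15},
  {"dr": [0, 0, 0], "slide": [-3.7, -0.1, 0], "hand": 0.15},
  {"dr": [0, 0, 0], "slide": [-3.7, 0.2, -0.1], "hand": 0.15},
  {"dr": [0, 0, 0], "slide": [-3.6, 0.5, -0.2], "hand": 0.15},
  {"dr": [0, 0, 0], "slide": [-3.6, 0.8, -0.3], "hand": 0.15},
  {"dr": [0, 0, 0], "slide": [-3.5, 1.1, -0.4], "hand": 0.15},
  {"dr": [0, 0, 0], "slide": [0, 0, 0], "hand": 0.15},
])

```text
t: 13.1
eef_pos: [0.5365, 0.11, 0.09]
eef_rot: [-0.307, -3.058, 0.47]
force: [-3.2, -0.5, 0.4]
grip_width: 0.203
```

```bash
python3 look.py e5
```

```text
{'t': 13.1, 'joint_positions': [0.3563, 0.4467, -0.2307, 1.0599, -0.2568, -0.9926], 'eef_pos': [0.5365, 0.11, 0.09], 'force': [-3.2375, -0.4559, 0.3802], 'grip_width': 0.2028}
([(452, [-128.3, -7.2], [9.9, 1.4]), ('needle', np.float64(1.322), np.float64(1.322)), (321, [-130.1, 28.9], [5.1, 1.3]), ('needle', np.float64(3.128), np.float64(3.128))], ('green', [-125.1, -27.3]))
scene ([(14, [-132.9, -5.4], [6.6, 1.9]), ('needle', np.float64(1.341), np.float64(1.341)), (8, [-135.6, 25.7], [4.7, 1.3]), ('needle', np.float64(0.016), np.float64(0.016))], ('green', [-132.6, -30.1]))
```

Request:
drive_tool([
  {"dr": [0, 0, 0], "slide": [-3.3, 1.4, -0.5], "hand": 0.15},
  {"dr": [0, 0, 0], "slide": [-3.2, 1.7, -0.5], "hand": 0.15},
  {"dr": [0, 0, 0], "slide": [-3.0, 2.0, -0.6], "hand": 0.15},
  {"dr": [0, 0, 0], "slide": [-2.8, 2.2, -0.7], "hand": 0.15},
  {"dr": [0, 0, 0], "slide": [-2.6, 2.4, -0.8], "hand": 0.15},
  {"dr": [0, 0, 0], "slide": [-2.4, 2.6, -0.8], "hand": 0.15},
  {"dr": [0, 0, 0], "slide": [0, 0, 0], "hand": 0.15},
])

```text
t: 14.08
eef_pos: [0.5556, 0.1192, 0.09]
eef_rot: [-0.307, -3.057, 0.47]
force: [-7.2, -0.9, 3.7]
grip_width: 0.2
```

```bash
python3 look.py e6
```

```text
{'t': 14.075, 'joint_positions': [0.3596, 0.4831, -0.173, 1.0828, -0.2564, -0.9895], 'eef_pos': [0.5556, 0.1192, 0.09], 'force': [-7.154, -0.8897, 3.7269], 'grip_width': 0.1997}
([(502, [-136.4, -6.4], [10.4, 1.4]), ('needle', np.float64(2.28), np.float64(2.28)), (324, [-130.0, 28.8], [5.0, 1.4]), ('needle', np.float64(3.129), np.float64(3.129))], ('green', [-124.8, -27.4]))
scene ([(8, [-135.6, 25.7], [4.7, 1.3]), ('needle', np.float64(0.016), np.float64(0.016)), (8, [-134.4, -1.4], [3.5, 1.4])], ('green', [-131.5, -29.6]))
```

Request:
drive_tool([
  {"dr": [0, 0, 0], "slide": [-1.1, 2.8, -0.9], "hand": 0.15},
  {"dr": [0, 0, 0], "slide": [-1.9, 3.0, -1.0], "hand": 0.15},
  {"dr": [0, 0, 0], "slide": [0, 0, -0.5], "hand": 0.15},
])

```text
t: 14.55
eef_pos: [0.5605, 0.1243, 0.0901]
eef_rot: [-0.308, -3.059, 0.472]
force: [-3.2, -2.7, -2.1]
grip_width: 0.203
```

```bash
python3 look.py e7
```

```text
{'t': 14.55, 'joint_positions': [0.3651, 0.4937, -0.1559, 1.09, -0.2566, -0.9834], 'eef_pos': [0.5605, 0.1243, 0.0901], 'force': [-3.2142, -2.6943, -2.0827], 'grip_width': 0.2034}
([(504, [-133.4, -8.0], [10.5, 1.4]), ('needle', np.float64(1.901), np.float64(1.901)), (322, [-130.1, 28.8], [5.1, 1.3]), ('needle', np.float64(-0.01), np.float64(6.273))], ('green', [-124.8, -27.4]))
scene ([(19, [-137.3, -10.4], [9.8, 1.3]), ('needle', np.float64(1.928), np.float64(1.928)), (8, [-135.6, 25.7], [4.7, 1.3]), ('needle', np.float64(0.016), np.float64(0.016))], ('green', [-130.2, -29.5]))
```

Request:
drive_tool([
  {"dr": [0, 0, 0], "slide": [-1.6, 3.1, -1.0], "hand": 0.15},
  {"dr": [0, 0, 0], "slide": [-1.3, 3.3, -1.0], "hand": 0.15},
  {"dr": [0, 0, 0], "slide": [-1.0, 3.4, -1.1], "hand": 0.15},
  {"dr": [0, 0, 0], "slide": [-0.7, 3.4, -1.1], "hand": 0.15},
  {"dr": [0, 0, 0], "slide": [-0.4, 3.5, -0.7], "hand": 0.15},
  {"dr": [0, 0, 0], "slide": [0, 0, 0], "hand": 0.15},
])

```text
t: 15.4
eef_pos: [0.5689, 0.1404, 0.09]
eef_rot: [-0.307, -3.059, 0.472]
force: [-4.2, -3.0, 2.9]
grip_width: 0.203
```

```bash
python3 look.py e8
```

```text
{'t': 15.4, 'joint_positions': [0.3841, 0.5183, -0.1161, 1.11, -0.2536, -0.9642], 'eef_pos': [0.5689, 0.1404, 0.09], 'force': [-4.2358, -3.0199, 2.8949], 'grip_width': 0.2029}
([(452, [-128.4, -7.3], [10.0, 1.4]), ('needle', np.float64(1.315), np.float64(1.315)), (311, [-130.0, 28.7], [5.0, 1.3]), ('needle', np.float64(-0.007), np.float64(6.276))], ('green', [-124.9, -27.4]))
scene ([(8, [-135.6, 25.7], [4.7, 1.3]), ('needle', np.float64(0.016), np.float64(0.016)), (8, [-134.1, -0.4], [2.5, 1.8])], ('green', [-132.6, -30.1]))
```

Request:
drive_tool([
  {"dr": [0, 0, 0], "slide": [0.2, 3.5, -1.1], "hand": 0.15},
  {"dr": [0, 0, 0], "slide": [0.3, 3.5, -1.1], "hand": 0.15},
  {"dr": [0, 0, 0], "slide": [0.6, 3.4, -1.1], "hand": 0.15},
  {"dr": [0, 0, 0], "slide": [0.9, 3.4, -1.1], "hand": 0.15},
  {"dr": [0, 0, 0], "slide": [1.2, 3.3, -1.2], "hand": 0.15},
  {"dr": [0, 0, 0], "slide": [0, 0, 0], "hand": 0.15},
])

```text
t: 16.25
eef_pos: [0.5697, 0.1586, 0.09]
eef_rot: [-0.308, -3.059, 0.472]
force: [-2.1, -4.3, 0.9]
grip_width: 0.2
```

```bash
python3 look.py e9
```

```text
{'t': 16.25, 'joint_positions': [0.4101, 0.5329, -0.0924, 1.1252, -0.2492, -0.9377], 'eef_pos': [0.5697, 0.1586, 0.09], 'force': [-2.1495, -4.3201, 0.8725], 'grip_width': 0.2004}
([(460, [-128.4, -7.5], [10.1, 1.4]), ('needle', np.float64(1.312), np.float64(1.312)), (307, [-129.8, 28.7], [5.0, 1.3]), ('needle', np.float64(3.127), np.float64(3.127))], ('green', [-124.8, -27.5]))
scene ([(8, [-135.6, 25.7], [4.7, 1.3]), ('needle', np.float64(0.016), np.float64(0.016)), (8, [-134.1, -0.4], [2.5, 1.8])], ('green', [-132.6, -30.1]))
```

View pics/e9w.png

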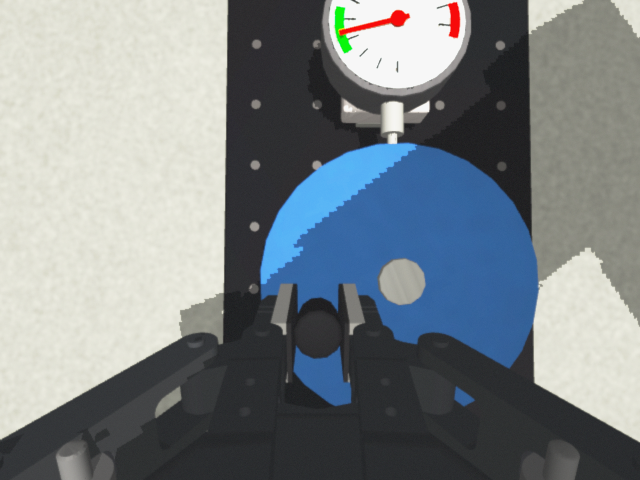

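View pics/e9s.png

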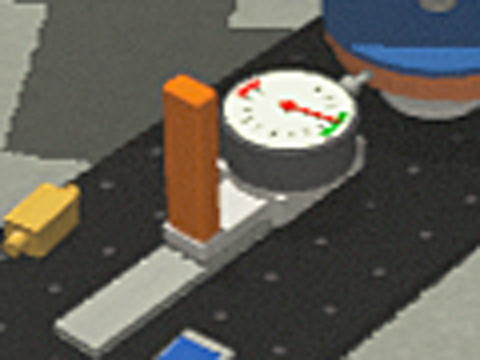

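```bash
python3 - <<'E'
from h import *
P=np.array([[.4871,.144],[.4958,.1248],[.5142,.1117],[.5365,.11],[.5556,.1192],[.5605,.1243],[.5689,.1404],[.5697,.1586]])
F=np.array([[-10.3,.9],[-4.9,-.2],[-4.2,-1.9],[-3.2,-.5],[-7.2,-.9],[-3.2,-2.7],[-4.2,-3],[-2.1,-4.3]])
A=np.c_[2*P,np.ones(len(P))];s=np.linalg.lstsq(A,(P**2).sum(1),rcond=None)[0];r=np.sqrt(s[2]+s[0]**2+s[1]**2);print(s[:2],r)
q=P-s[:2];print(np.degrees(np.arctan2(q[:,1],q[:,0])).round(1),np.hypot(*q.T).round(4))
E
```

```text
[0.52840011 0.15116101] 0.041927941550035694
[-170.2 -141.  -109.8  -78.9  -49.6  -39.9  -14.9   10.2] [0.0419 0.0419 0.0419 0.042  0.042  0.0419 0.0419 0.042 ]
```

Request:
drive_tool([
  {"dr": [0, 0, 0], "slide": [1.5, 3.2, -1.0], "hand": 0.15},
  {"dr": [0, 0, 0], "slide": [1.8, 3.1, -1.0], "hand": 0.15},
  {"dr": [0, 0, 0], "slide": [2.1, 2.9, -0.9], "hand": 0.15},
  {"dr": [0, 0, 0], "slide": [2.3, 2.7, -0.9], "hand": 0.15},
  {"dr": [0, 0, 0], "slide": [2.6, 2.5, -0.8], "hand": 0.15},
  {"dr": [0, 0, 0], "slide": [0, 0, 0], "hand": 0.15},
])

```text
t: 17.1
eef_pos: [0.5626, 0.1756, 0.09]
eef_rot: [-0.308, -3.059, 0.471]
force: [-0.9, -4.9, 1.2]
grip_width: 0.204
```

```bash
python3 look.py e10
```

```text
{'t': 17.1, 'joint_positions': [0.4386, 0.5353, -0.0886, 1.1334, -0.2438, -0.9089], 'eef_pos': [0.5626, 0.1756, 0.09], 'force': [-0.9221, -4.8998, 1.1707], 'grip_width': 0.204}
([(67, [-122.9, 28.5], [1.3, 1.1]), (50, [-123.7, -24.7], [2.5, 0.5]), ('needle', np.float64(-1.679), np.float64(4.604))], ('green', [-118.1, -26.3]))
scene ([(8, [-135.6, 25.7], [4.7, 1.3]), ('needle', np.float64(0.016), np.float64(0.016)), (8, [-134.1, -0.4], [2.5, 1.8])], ('green', [-132.6, -30.1]))
```

View pics/e10w.png

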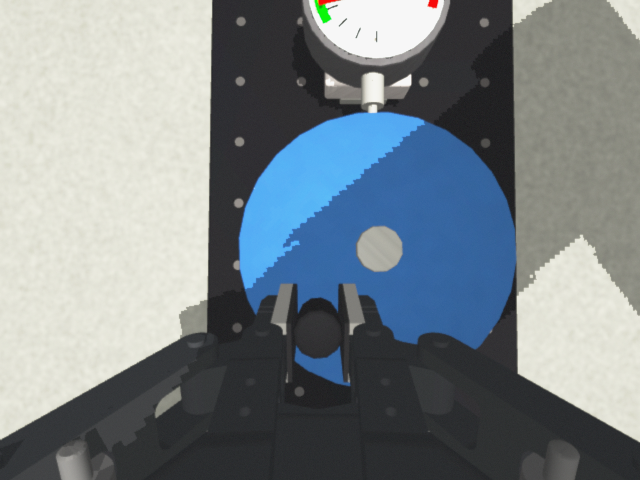

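View pics/e10s.png

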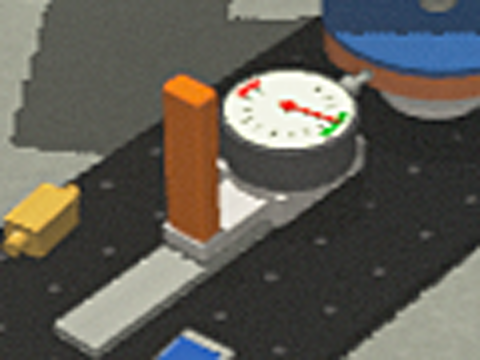

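```bash
cat > sc.py <<'E'
from nd import *
def scang(im,c0=(-135.3,-2.2)):
    cm=camera_model("scene");T=cm["world_from_camera"];K=cm["intrinsics"];o=T[:3,3]
    v,u=np.mgrid[215:305,270:360];v=v.ravel();u=u.ravel()
    D=np.stack([(u-K[0,2])/K[0,0],-(v-K[1,2])/K[1,1],-np.ones(len(u))],1)@T[:3,:3].T
    P=(o+D*((.070-o[2])/D[:,2])[:,None])[:,:2]-SP;q=np.stack([P@E0,P@F0],1)*1000-c0
    px=im[v,u].astype(float);w=np.clip(px[:,2]-np.maximum(px[:,0],px[:,1])-25,0,None)
    r=np.hypot(*q.T);h=r<6;hub=(w[h,None]*q[h]).sum(0)/max(w[h].sum(),1)
    m=(r>5)&(r<20);s=(w[m,None]*q[m]).sum(0);return round(-np.arctan2(s[1],s[0])%(2*np.pi),3),hub.round(2),w[m].sum()
if __name__=="__main__":
    import sys
    for f in sys.argv[1:]:
        im=cv2.imread(f);print(f,scang(im))
E
cat >> look.py <<'E'
from sc import scang
cv2.imwrite(f"pics/{n}S.png",sc);print("SCENE",scang(sc));q=s["eef_pos"][:2]-[.5284,.15116];print("PHI",np.degrees(np.arctan2(q[1],q[0])).round(2)%360,np.hypot(*q).round(4))
E
python3 look.py e11
```

```text
{'t': 17.2, 'joint_positions': [0.4385, 0.5353, -0.0886, 1.1334, -0.2436, -0.9089], 'eef_pos': [0.5625, 0.1757, 0.09], 'force': [-1.1363, -4.0358, 2.9899], 'grip_width': 0.2003}
([(63, [-122.9, 28.6], [1.2, 1.1]), (45, [-123.7, -24.8], [2.4, 0.4]), ('needle', np.float64(-1.67), np.float64(4.613))], ('green', [-118.2, -26.3]))
scene ([(8, [-135.6, 25.7], [4.7, 1.3]), ('needle', np.float64(0.016), np.float64(0.016)), (8, [-134.1, -0.4], [2.5, 1.8])], ('green', [-132.6, -30.1]))
SCENE (np.float64(0.984), array([1.65, 1.16]), np.float64(1360.0))
PHI 35.69 0.042
```

```bash
sed -i 's/c0=(-135.3,-2.2)/c0=(-133.4,-0.8)/' sc.py; python3 sc.py pics/e11S.png; python3 - <<'E'
from rows import rows
for a in (35,65,95,125,155): print(a,rows(a,a+30))
E
```

```text
pics/e11S.png (np.float64(1.346), array([-0.1 ,  0.09]), np.float64(1021.0))
35 [[2.8, 2.3, -0.7], [3.0, 2.1, -0.6], [3.1, 1.8, -0.6], [3.3, 1.5, -0.5], [3.4, 1.3, -0.4], [3.5, 1.0, -0.3]]
65 [[3.6, 0.7, -0.2], [3.6, 0.4, -0.1], [3.7, 0.1, -0.0], [3.7, -0.2, 0.1], [3.6, -0.5, 0.2], [3.6, -0.8, 0.3]]
95 [[3.5, -1.1, 0.4], [3.3, -1.4, 0.5], [3.2, -1.7, 0.5], [3.0, -2.0, 0.6], [2.8, -2.2, 0.7], [2.6, -2.4, 0.8]]
125 [[2.4, -2.6, 0.8], [2.1, -2.8, 0.9], [1.9, -3.0, 1.0], [1.6, -3.1, 1.0], [1.3, -3.3, 1.0], [1.0, -3.4, 1.1]]
155 [[0.7, -3.4, 1.1], [0.4, -3.5, 1.1], [0.1, -3.5, 1.1], [-0.3, -3.5, 1.1], [-0.6, -3.4, 1.1], [-0.9, -3.4, 1.1]]
```

Request:
drive_tool([
  {"dr": [0, 0, 0], "slide": [2.8, 2.3, -0.9], "hand": 0.15},
  {"dr": [0, 0, 0], "slide": [3.0, 2.1, -0.6], "hand": 0.15},
  {"dr": [0, 0, 0], "slide": [3.1, 1.8, -0.6], "hand": 0.15},
  {"dr": [0, 0, 0], "slide": [3.3, 1.5, -0.5], "hand": 0.15},
  {"dr": [0, 0, 0], "slide": [3.4, 1.3, -0.4], "hand": 0.15},
  {"dr": [0, 0, 0], "slide": [0, 0, 0], "hand": 0.15},
])

```text
t: 18.05
eef_pos: [0.5502, 0.1872, 0.0901]
eef_rot: [-0.309, -3.061, 0.474]
force: [2.5, -8.5, -1.5]
grip_width: 0.201
```

```bash
python3 look.py e12|grep -v scene
```

```text
{'t': 18.05, 'joint_positions': [0.4644, 0.5257, -0.105, 1.132, -0.2411, -0.882], 'eef_pos': [0.5502, 0.1872, 0.0901], 'force': [2.4682, -8.5192, -1.5175], 'grip_width': 0.2014}
([], ('green', [-114.6, -24.9]))
SCENE (np.float64(2.407), array([-0.1 , -0.11]), np.float64(561.0))
PHI 58.87 0.0421
```

Request:
drive_tool([
  {"dr": [0, 0, 0], "slide": [3.4, 0.8, -0.3], "hand": 0.15},
  {"dr": [0, 0, 0], "slide": [1.8, 0.2, 0], "hand": 0.15},
  {"dr": [0, 0, 0], "slide": [0, 0, 0], "hand": 0.15},
])

```text
t: 18.52
eef_pos: [0.5464, 0.1893, 0.0901]
eef_rot: [-0.31, -3.063, 0.474]
force: [5.9, -8.4, -3.1]
grip_width: 0.198
```

```bash
python3 look.py e13|grep -v scene
```

```text
{'t': 18.525, 'joint_positions': [0.4704, 0.5204, -0.1136, 1.1284, -0.241, -0.8756], 'eef_pos': [0.5464, 0.1893, 0.0901], 'force': [5.9125, -8.4243, -3.0816], 'grip_width': 0.1979}
([], ('green', [-113.9, -25.0]))
SCENE (np.float64(2.847), array([0.03, 0.11]), np.float64(668.0))
PHI 64.71 0.0421
```

View pics/e13s.png

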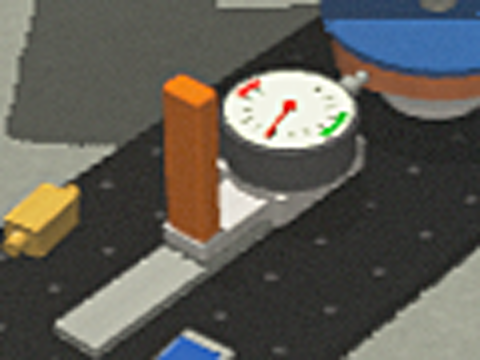

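Request:
drive_tool([
  {"dr": [0, 0, 0], "slide": [2.3, -0.2, 0.1], "hand": 0.15},
  {"dr": [0, 0, 0], "slide": [2.3, -0.2, 0], "hand": 0.15},
  {"dr": [0, 0, 0], "slide": [0, 0, 0], "hand": 0.15},
])

```text
t: 19.0
eef_pos: [0.5421, 0.191, 0.0901]
eef_rot: [-0.31, -3.064, 0.47]
force: [5.9, -5.0, -4.4]
grip_width: 0.207
```

```bash
python3 look.py e14|grep -v scene
```

```text
{'t': 19.0, 'joint_positions': [0.4749, 0.5141, -0.1235, 1.1244, -0.2381, -0.8715], 'eef_pos': [0.5421, 0.191, 0.0901], 'force': [5.8766, -4.9681, -4.3994], 'grip_width': 0.2075}
([], ('green', [-113.0, -25.5]))
SCENE (np.float64(3.154), array([-0.4 ,  0.05]), np.float64(804.0))
PHI 71.01 0.0421
```

Request:
drive_tool([
  {"dr": [0, 0, 0], "slide": [2.2, 0.2, 0.5], "hand": 0.15},
  {"dr": [0, 0, 0], "slide": [2.2, 0.1, 0.3], "hand": 0.15},
  {"dr": [0, 0, 0], "slide": [0, 0, 0], "hand": 0.15},
])

```text
t: 19.48
eef_pos: [0.5386, 0.192, 0.09]
eef_rot: [-0.31, -3.065, 0.47]
force: [6.1, -6.0, -0.3]
grip_width: 0.207
```

```bash
python3 look.py e15|grep -v scene
```

```text
{'t': 19.475, 'joint_positions': [0.4794, 0.5085, -0.1326, 1.1203, -0.2381, -0.867], 'eef_pos': [0.5386, 0.192, 0.09], 'force': [6.1288, -6.0291, -0.3056], 'grip_width': 0.2068}
([], ('green', [-112.8, -25.7]))
SCENE (np.float64(3.212), array([-0.15,  0.11]), np.float64(732.0))
PHI 76.02 0.0421
```

Request:
drive_tool([
  {"dr": [0, 0, 0], "slide": [2.9, -0.2, 0], "hand": 0.15},
  {"dr": [0, 0, 0], "slide": [2.9, -0.4, 0.2], "hand": 0.15},
  {"dr": [0, 0, 0], "slide": [0, 0, 0], "hand": 0.15},
])

```text
t: 19.95
eef_pos: [0.5319, 0.1932, 0.09]
eef_rot: [-0.309, -3.064, 0.468]
force: [3.7, -2.6, 1.4]
grip_width: 0.2
```

```bash
python3 look.py e16|grep -v scene
```

```text
{'t': 19.95, 'joint_positions': [0.485, 0.5002, -0.1462, 1.1171, -0.2352, -0.8619], 'eef_pos': [0.5319, 0.1932, 0.09], 'force': [3.6828, -2.5981, 1.353], 'grip_width': 0.2}
([], ('green', [-112.8, -25.6]))
SCENE (np.float64(2.916), array([0.03, 0.05]), np.float64(446.0))
PHI 85.23 0.0421
```

Request:
drive_tool([
  {"dr": [0, 0, 0], "slide": [2.6, -0.6, 0.2], "hand": 0.15},
  {"dr": [0, 0, 0], "slide": [2.2, -0.6, 0.2], "hand": 0.15},
  {"dr": [0, 0, 0], "slide": [0, 0, 0], "hand": 0.15},
])

```text
t: 20.42
eef_pos: [0.5267, 0.1933, 0.09]
eef_rot: [-0.309, -3.064, 0.467]
force: [4.7, -1.3, 3.4]
grip_width: 0.198
```

```bash
python3 look.py e17|grep -v scene; cd pics; python3 ../look.py 2>/dev/null|head -0; cd ..; python3 sc.py pics/e1?S.png
```

```text
{'t': 20.425, 'joint_positions': [0.4887, 0.4927, -0.1584, 1.1134, -0.2337, -0.8585], 'eef_pos': [0.5267, 0.1933, 0.09], 'force': [4.7236, -1.2723, 3.4025], 'grip_width': 0.1983}
([], ('green', [-113.4, -25.2]))
SCENE (np.float64(2.406), array([-0.09, -0.14]), np.float64(544.0))
PHI 92.33 0.0421
pics/e11S.png (np.float64(1.346), array([-0.1 ,  0.09]), np.float64(1021.0))
pics/e12S.png (np.float64(2.407), array([-0.1 , -0.11]), np.float64(561.0))
pics/e13S.png (np.float64(2.847), array([0.03, 0.11]), np.float64(668.0))
pics/e14S.png (np.float64(3.154), array([-0.4 ,  0.05]), np.float64(804.0))
pics/e15S.png (np.float64(3.212), array([-0.15,  0.11]), np.float64(732.0))
pics/e16S.png (np.float64(2.916), array([0.03, 0.05]), np.float64(446.0))
pics/e17S.png (np.float64(2.406), array([-0.09, -0.14]), np.float64(544.0))
```

Request:
drive_tool([
  {"dr": [0, 0, 0], "slide": [-3.4, 0.8, -0.5], "hand": 0.15},
  {"dr": [0, 0, 0], "slide": [-3.5, 0.5, -0.4], "hand": 0.15},
  {"dr": [0, 0, 0], "slide": [-3.5, 0.2, -0.2], "hand": 0.15},
  {"dr": [0, 0, 0], "slide": [-3.2, 0, -0.2], "hand": 0.15},
  {"dr": [0, 0, 0], "slide": [0, 0, 0], "hand": 0.15},
  {"dr": [0, 0, 0], "slide": [0, 0, 0], "hand": 0.15},
])

```text
t: 21.28
eef_pos: [0.5359, 0.1925, 0.0899]
eef_rot: [-0.305, -3.055, 0.466]
force: [-4.8, 1.7, 6.0]
grip_width: 0.201
```

```bash
python3 look.py e18|grep -v scene
```

```text
{'t': 21.275, 'joint_positions': [0.4784, 0.5113, -0.1286, 1.1292, -0.2312, -0.8702], 'eef_pos': [0.5359, 0.1925, 0.0899], 'force': [-4.7582, 1.707, 5.9953], 'grip_width': 0.2015}
([], ('green', None))
SCENE (np.float64(3.159), array([-0.37,  0.08]), np.float64(794.0))
PHI 79.66 0.042
```

Request:
drive_tool([
  {"dr": [0, 0, 0], "slide": [-1.5, 0.1, -0.5], "hand": 0.15},
  {"dr": [0, 0, 0], "slide": [-1.4, -0.1, -0.5], "hand": 0.15},
  {"dr": [0, 0, 0], "slide": [0, 0, 0], "hand": 0.15},
  {"dr": [0, 0, 0], "slide": [0, 0, 0], "hand": 0.15},
])

```text
t: 21.88
eef_pos: [0.5373, 0.1922, 0.09]
eef_rot: [-0.304, -3.052, 0.466]
force: [-8.9, 2.5, 3.6]
grip_width: 0.205
```

```bash
python3 look.py e19|grep -v scene
```

```text
{'t': 21.875, 'joint_positions': [0.4762, 0.5152, -0.1224, 1.1338, -0.23, -0.8728], 'eef_pos': [0.5373, 0.1922, 0.09], 'force': [-8.8596, 2.4583, 3.5824], 'grip_width': 0.2047}
([], ('green', None))
SCENE (np.float64(3.205), array([-0.28,  0.09]), np.float64(825.0))
PHI 77.78 0.042
```

Request:
drive_tool([
  {"dr": [0, 0, 0], "slide": [-1.0, 0, -0.3], "hand": 0.15},
  {"dr": [0, 0, 0], "slide": [-0.9, 0, -0.3], "hand": 0.15},
  {"dr": [0, 0, 0], "slide": [0, 0, 0], "hand": 0.15},
  {"dr": [0, 0, 0], "slide": [0, 0, 0], "hand": 0.15},
])

```text
t: 22.48
eef_pos: [0.5385, 0.192, 0.09]
eef_rot: [-0.304, -3.051, 0.466]
force: [-9.3, 2.2, 1.7]
grip_width: 0.199
```

```bash
python3 look.py e20|grep -v scene
```

```text
{'t': 22.475, 'joint_positions': [0.4746, 0.5178, -0.1182, 1.1363, -0.2298, -0.8744], 'eef_pos': [0.5385, 0.192, 0.09], 'force': [-9.285, 2.2009, 1.7042], 'grip_width': 0.1985}
([], ('green', None))
SCENE (np.float64(3.213), array([-0.15,  0.1 ]), np.float64(730.0))
PHI 76.04 0.042
```

View pics/e20w.png

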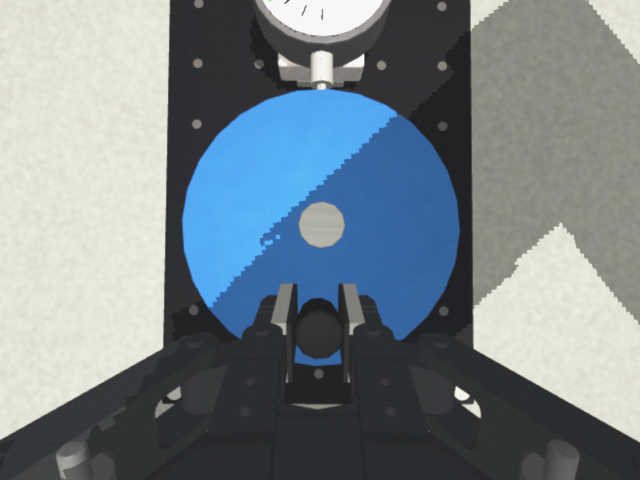

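Request:
drive_tool([
  {"dr": [0, 0, 0], "slide": [-0.6, 0, 0], "hand": 0.15},
  {"dr": [0, 0, 0], "slide": [0, 0, 0], "hand": 0.15},
  {"dr": [0, 0, 0], "slide": [1.0, 0, -0.2], "hand": 0.15},
  {"dr": [0, 0, 0], "slide": [1.0, 0, -0.2], "hand": 0.15},
  {"dr": [0, 0, 0], "slide": [0, 0, 0], "hand": 0.15},
])

```text
t: 23.2
eef_pos: [0.5391, 0.1918, 0.0901]
eef_rot: [-0.305, -3.054, 0.468]
force: [-5.6, 2.3, -8.5]
grip_width: 0.202
```

```bash
python3 look.py e21|grep -v scene
```

```text
{'t': 23.2, 'joint_positions': [0.4752, 0.5166, -0.1199, 1.1336, -0.2323, -0.8729], 'eef_pos': [0.5391, 0.1918, 0.0901], 'force': [-5.5842, 2.2926, -8.5466], 'grip_width': 0.2019}
([], ('green', [-112.9, -25.6]))
SCENE (np.float64(3.214), array([-0.16,  0.09]), np.float64(731.0))
PHI 75.2 0.042
```

Request:
drive_tool([
  {"dr": [0, 0, 0], "slide": [0.7, 0, 0.7], "hand": 0.15},
  {"dr": [0, 0, 0], "slide": [0.6, 0, 0.6], "hand": 0.15},
  {"dr": [0, 0, 0], "slide": [0, 0, 0], "hand": 0.15},
])

```text
t: 23.68
eef_pos: [0.5391, 0.1918, 0.0901]
eef_rot: [-0.306, -3.057, 0.468]
force: [-4.4, 2.0, -3.7]
grip_width: 0.201
```

```bash
python3 look.py e22|grep -v scene
```

```text
{'t': 23.675, 'joint_positions': [0.4759, 0.5145, -0.1231, 1.1299, -0.2334, -0.872], 'eef_pos': [0.5391, 0.1918, 0.0901], 'force': [-4.409, 1.9743, -3.6832], 'grip_width': 0.2008}
([], ('green', [-112.8, -25.6]))
SCENE (np.float64(3.213), array([-0.17,  0.11]), np.float64(721.0))
PHI 75.2 0.042
```

Request:
drive_tool([
  {"dr": [0, 0, 0], "slide": [0.8, 0, 0.4], "hand": 0.15},
  {"dr": [0, 0, 0], "slide": [0, 0, 0], "hand": 0.25},
  {"dr": [0, 0, 0], "slide": [0, 0, 0], "hand": 0.5},
  {"dr": [0, 0, 0], "slide": [0, 0, 0], "hand": 0.8},
  {"dr": [0, 0, 0], "slide": [0, 0, -15], "hand": 1},
  {"dr": [0, 0, 0], "slide": [0, 0, -40], "hand": 1},
  {"dr": [0, 0, 0], "slide": [0, -20, -45], "hand": 1},
  {"dr": [0, 0, 0], "slide": [0, -30, 0], "hand": 1},
  {"dr": [0, 0, 0], "slide": [0, 0, 0], "hand": 1},
])

```text
t: 24.9
eef_pos: [0.5364, 0.1732, 0.203]
eef_rot: [-0.31, -3.061, 0.468]
force: [-1.2, 0.3, -0.5]
grip_width: 0.996
```

```bash
python3 look.py f1|grep -v scene
```

```text
{'t': 24.9, 'joint_positions': [0.4523, 0.414, -0.0088, 1.3355, -0.2401, -0.8938], 'eef_pos': [0.5364, 0.1732, 0.203], 'force': [-1.2226, 0.3363, -0.4851], 'grip_width': 0.996}
([(121, [-138.3, 1.2], [9.9, 1.2]), ('needle', np.float64(-3.031), np.float64(3.253)), (97, [-129.8, 28.8], [4.8, 1.1]), ('needle', np.float64(3.128), np.float64(3.128))], ('green', [-124.8, -27.4]))
SCENE (np.float64(3.214), array([-0.16,  0.12]), np.float64(727.0))
PHI 69.94 0.0234
```

View pics/f1w.png

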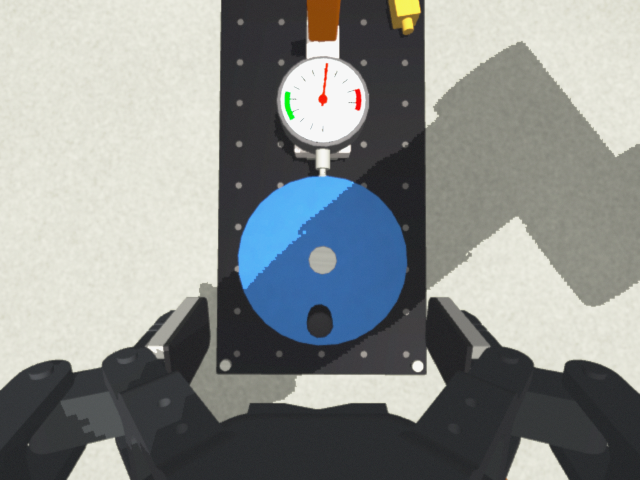

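```bash
python3 - <<'E'
import numpy as np
from scipy.optimize import least_squares
d=np.array([(58.87,2.407),(64.71,2.847),(71.01,3.154),(76.02,3.212),(85.23,2.916),(92.33,2.406)])
f=lambda p:1.34+p[0]*np.cos(np.clip((d[:,0]-p[1])/p[2],-.5,.5)*np.pi)**2-d[:,1]
s=least_squares(f,[2,75,54]);print(s.x,f(s.x).round(3))
f=lambda p:1.34+p[0]*np.exp(-((d[:,0]-p[1])/p[2])**2)-d[:,1]
s=least_squares(f,[2,75,20]);print(s.x,f(s.x).round(3))
print(np.polyfit(d[1:5,0],d[1:5,1],2),(lambda c:-c[1]/2/c[0])(np.polyfit(d[1:5,0],d[1:5,1],2)))
E
```

```text
[ 1.87992736 75.55948325 73.30938047] [ 0.004 -0.005 -0.005  0.007 -0.001 -0.001]
[ 1.88889152 75.55009565 22.27254555] [ 0.011 -0.017 -0.002  0.016 -0.012  0.005]
[-3.15830778e-03  4.76862053e-01 -1.47849356e+01] 75.4932839825031
```

```bash
python3 - <<'E'
from h import *
cm=camera_model("wrist");K=cm["intrinsics"];out={}
for k,rc,rk in(("e1",(265,330,295,350),(285,340,240,300)),("f1",(295,345,300,340),(240,280,300,345))):
    z=np.load(f"pics/{k}st.npz");T=wristT(dict(eef_pos=z["p"],eef_rot=z["r"]),cm);d=np.load(f"pics/{k}d.npy");hs=cv2.cvtColor(cv2.imread(f"pics/{k}w.png"),cv2.COLOR_BGR2HSV)
    def cl(m,r):
        mm=np.zeros_like(m);mm[r[0]:r[1],r[2]:r[3]]=m[r[0]:r[1],r[2]:r[3]];v,u=np.nonzero(mm);dd=d[v,u];return np.stack([(u-K[0,2])/K[0,0]*dd,-(v-K[1,2])/K[1,1]*dd,-dd],1)@T[:3,:3].T+T[:3,3]
    P=cl(hs[...,2]<60,rc);P=P[(P[:,2]>.112)&(P[:,2]<.124)];Q=cl((hs[...,1]<60)&(hs[...,2]>80),rk);Q=Q[np.abs(Q[:,2]-.077)<.006]
    c=(P.min(0)+P.max(0))/2;q=(Q.min(0)+Q.max(0))/2;e=c-q;print(k,len(P),c.round(4),P.mean(0).round(4),q.round(4),np.degrees(np.arctan2(e[1],e[0])),np.hypot(*e[:2]))
E
```

```text
e1 585 [0.4899 0.1509 0.1166] [0.4898 0.1507 0.1183] [0.5311 0.1579 0.0766] -170.3850702017295 0.04185347868929336
f1 526 [0.5419 0.198  0.1162] [0.542  0.1976 0.1182] [0.5315 0.158  0.0766] 75.38048533092297 0.04133171163534083
```

```bash
python3 - <<'E'
import cv2
from workcell import *
im,_=snapshot("scene");cv2.imwrite("pics/g1.png",im)
im,_=snapshot("top");cv2.imwrite("pics/g2.png",im)
E
```

```text
(no output)
```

View pics/g1.png

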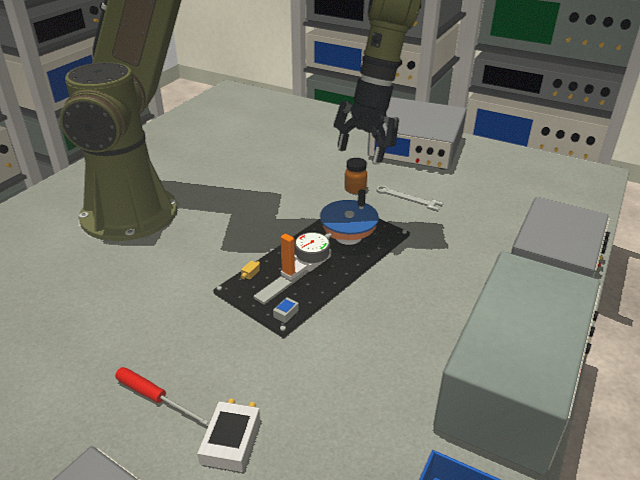

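```bash
python3 -c "
from workcell import *
print(state()['qd'].round(3)); print(hand_in())"
```

```text
[ 0.003  0.009 -0.002  0.    -0.002 -0.001]
the job is handed in; nothing more can be done
None
```

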